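Turn the sharpening stone over and shut it in its lever-lid box

ROBOT

A 6-joint arm with a two-finger parallel gripper is mounted at the origin on a cart in front of the work surface, level with it; the furniture and walls round the work are solid. World frame = base frame: x ahead of the robot, y to its left, z up, the work surface at z = 0. Lengths are in m, angles in rad, forces in N, time in s.
With the tool pointing down it reaches from about 0.35 to 0.775 m from the base axis. Payload 5.5 kg.
Tool frame: the origin (TCP) lies on the centre line of the jaws, within the pads' length; the fingertips stand 17 mm ahead of it and the grasp point (between the pads) lies 2 mm behind it; z points along the fingers, y is the line along which they close (so a half turn about z gives the same grasp; the last joint's range is limited). The gripper opens to 85 mm and grips with 20 to 120 N. Pads are 22 mm wide; open, the fingers measure 114 mm over their backs; the gripper's body (76 mm by 85 mm) begins 54 mm behind the grasp point. The pads swing forward as they close: fully open they stand 13 mm farther back than shut.
Start: joints at [1.037, 0.313, 0.046, 1.304, 0, 1.431], TCP at [0.221, 0.531, 0.219] pointing down, gripper open.
Joint ranges: [-2.76, 2.76], [-0.86, 1.69], [-1.03, 1.26], [-2.2, 2.34], [-1.47, 1.5], [-3.14, 3.14]. Speed limits (rad/s): [2.57, 2.57, 3.14, 3.14, 3.14, 3.14].

INTERFACE

Orientations are given as a unit quaternion [x, y, z, w].
In Python, from station import * gives the robot as it stands. The module is installed in compiled form; this text tells all that it offers.
- The arm moves only by the tool send_rows, never from a script. Its arguments are lists of equal length, an entry for each row: "xyz": the shift along the tool's x, y, z in mm, a list of three; "rot": the turn, a rotation vector about the tool's x, y, z in rad, a list of three. A call has 1 to 10 rows; each row shifts and turns the commanded pose from where the row before left it, along the tool's axes as they then stand; what a row does not reach is not made up. A row lasts 1/12 s, in which the tool goes at most 41.7 mm and 7.16 degrees, less where a joint would pass 70% of its speed; a pose out of reach is approached as far as the arm can. A call is refused whole if a number of a shift passes 41.7 or a number of a turn 0.125, either way. A call with a gripper value outside its range is refused whole. "fingers" is the finger opening in mm, from 0 to 85.4, set as the call begins (left out, the last holds). The fingers move at their own pace and stop on an object; "newtons" is the grip in N (left out, the last holds). Time passes only in rows, so rows that do not move let the fingers close. It gives the time, the measured TCP pose, the force, the opening and the grip force at its end, in the units of the state.
- get_state(): the state, without advancing time (a new reading comes with each control period).
- camera(name): name is "scene" or "top" or "wrist"; returns (picture, depth): 480x640x3 uint8, red, green, blue; 480x640 float32, m along the optical axis (not along the pixel's ray), 0 where there is no reading.
- calibration(name): a dict with "vertical_fov" (degrees; the focal length in pixels is half the picture's height over the tangent of half this angle, whatever the lens; pixels are square), "cx", "cy" (the principal point, pixels), "rvec" (rotation vector, rad) and "tvec" (3), from world to camera coordinates, as OpenCV has them; the wrist camera has in their place "tool_from_camera" (4x4, takes a point from camera to tool coordinates, whose origin is the TCP and whose axes are the flange's). Camera axes: x right, y down, z forward; pixel columns grow to the right and rows downward; lengths in m; the calibration is good to about 2 mm. A picture is of the moment at which its call begins: read the wrist's pose just before it. calibration takes no time and is no camera call.
- finish_job(): hands the job in; it is judged then, once.
The state is a dict: "time": time; "qpos": joint angles; "joint_vel": joint speeds; "tau": joint torques, N m; "tool_pos": TCP position; "eef_rot": TCP orientation; "ft_force": force on the tool from outside, world axes, zero at the start; "moment": the same for the moment, N m; "opening": finger opening in m; "finger_force": force on a finger pad.
Only numpy, scipy, OpenCV 4.12 (cv2) and the standard library are available. Lean on these libraries where they do the work, as an engineer would, in place of code of your own. Each camera call takes 0.05 s, during which the arm holds its last target. There are 200 camera calls.

TASK

The sharpening stone is to be put away with its grooved face down. Press the lever of the stone box all the way down so that its lid stands open, turn the stone over and lay it gently, grooved face down, lengthwise across the middle of the two rubber bars in the box; then ease the lever slowly all the way back up so that the lid shuts over the stone. Leave the salt shaker, garlic, bowl and pepper mill where they are.

Things in the scene. Friction and masses are not known exactly. Their poses are not given: they have to be found in the camera images.
- stone_mid (a point): Loose grey sharpening stone, 120 x 50 x 25 mm, about 0.35 kg; this is its very centre. x runs along its length, y across its width, z out through the grooved face (a grid of grooves 4 mm wide); the other face is smooth. It starts flat on the worktop, grooved face up, its length roughly sideways to the robot. It can stand freely on its 50 x 25 mm ends.
- rest (a point): Centre of the rest in the fixed stone box, level with the tops of its two rubber bars, 24 mm above the worktop. Box axes: +x horizontal, from lever end to hinge end; z up. The bars, 40 mm long (along y) and 18 mm wide, stand 12 mm above the box's base at x = -32 and +32 mm; the stone lies across both, its length along x, its centre 12.5 mm above this point.
- pivot (a point): Axis of the lever on the fixed box, 98 mm from the rest towards the lever end, 42 mm above the worktop, between two small cheeks 47 mm apart over all and 50 mm high. The box's base is a low black plate, 204 x 120 mm, top 12 mm above the worktop, without side walls. Axes as for the rest.
- lid (a joint): Steel lid of the box, a cover 164 mm long (along the box's x), 112 mm wide, 44 mm deep, hinged 86 mm from the rest at the end away from the lever, 17 mm above the worktop; radians, 0 = closed, 1.44 = fully open, almost upright. Linked to the lever: lid angle = 3.2 x lever angle.
- lever (a joint): Pedal-type hand lever at the box's -x end; radians, 0 = fully up (sloping 0.45 rad upwards, lid closed), 0.45 = fully down (level, lid open). Stiff pivot: it stays where it is left and does not spring back. 5 to 12 N at the paddle moves it down, up to 8 N back up.
- paddle (a point): Centre of the lever's rubber paddle: 34 mm along the lever, 30 mm wide (along the box's y), 9 mm thick, 80 mm from the pivot axis, so it moves in an arc of 80 mm radius: 77 mm above the worktop with the lever up, 42 mm with it down. Its sides are free and can be pinched from above. Axes parallel to the box's when the lever is up.
- salt: Bystander, not to be moved: salt shaker, 44 mm wide, 90 mm tall, origin at the centre of its underside.
- garlic: Bystander, not to be moved: garlic bulb, about 60 mm, origin at the centre of its underside.
- bowl: Bystander, not to be moved: small bowl, 115 mm wide, 56 mm high, origin at the centre of its underside.
- mill: Bystander, not to be moved: wooden pepper mill, 58 mm wide, 170 mm tall, origin at the centre of its underside.
Things that resemble listed ones, but are neither listed nor needed, are in the scene too. There is more than one size of the part that bears stone_mid; the job needs the larger.

How it is judged:
By the outcome, as a careful person would: the job done as asked, in the order asked, and still so for the second after the job is handed in, with the robot touching nothing.
It also fails if it takes over 70 s, if anything falls off the work surface, if the arm or the gripper's body presses on something with over 40 N, if the wrist force passes 120 N, or if a joint passes its speed limit or range.

## Working session

There is one attempt and no reset: what is moved stays moved. The work goes in short steps, Python scripts to look and compute and a tool call to move; the robot and the scene stay as the last step left them, time stands still between calls to the robot, and variables do not carry over. Pictures are saved under pics/ and viewed, at most 10 in all, crops included, and the job is handed in when it is done.

Besides the shell and the picture viewer there is one more tool, called in YAML: its name, and indented under it one key for each argument. send_rows: Moves the arm, as the interface text tells. Its arguments: {"type":"object","properties":{"xyz":{"type":"array"},"rot":{"type":"array"},"fingers":{"type":"number"},"newtons":{"type":"number"}},"required":["xyz","rot"]}

```bash
mkdir -p pics; cat > h.py <<'E'
import numpy as np, cv2
from scipy.spatial.transform import Rotation as R
from station import *
def cam(name):
    s=get_state(); p,d=camera(name); c=calibration(name)
    f=240/np.tan(np.radians(c["vertical_fov"])/2)
    if name=="wrist":
        W=np.eye(4); W[:3,:3]=R.from_quat(s["eef_rot"]).as_matrix(); W[:3,3]=s["tool_pos"]
        M=W@np.array(c["tool_from_camera"])
    else:
        A=np.eye(4); A[:3,:3]=R.from_rotvec(c["rvec"]).as_matrix(); A[:3,3]=c["tvec"]; M=np.linalg.inv(A)
    v,u=np.mgrid[:480,:640]
    P=np.stack([(u-c["cx"])/f*d,(v-c["cy"])/f*d,d],-1)@M[:3,:3].T+M[:3,3]
    P[d==0]=np.nan
    return p,P
def save(n,p,k=1): cv2.imwrite("pics/"+n,cv2.resize(p[...,::-1],None,fx=k,fy=k,interpolation=cv2.INTER_CUBIC))
E
python3 - <<'E'
from h import *
for n in("top","scene"):
    p,P=cam(n); save(n+".png",p); np.savez(""+n,p=p,P=P)
    print(calibration(n))
print(get_state())
E
```

```text
{'vertical_fov': 54.350839445306825, 'cx': 321.2879252700276, 'cy': 237.13082765965814, 'rvec': array([ 2.11922399, -2.16303391,  0.14572451]), 'tvec': array([0.05445962, 0.56250173, 1.23610218])}
{'vertical_fov': 57.97707965649744, 'cx': 318.6679534812688, 'cy': 237.63880974530275, 'rvec': array([ 2.53191901,  0.42519592, -0.10943162]), 'tvec': array([-0.54470103, -0.05514137,  1.15744568])}
{'time': 0.1, 'qpos': array([ 1.03741725e+00,  3.13901939e-01,  4.50922540e-02,  1.30357419e+00,
       -2.16816766e-05,  1.43121844e+00]), 'joint_vel': array([ 0.00014955,  0.00077874,  0.00168347,  0.00155257, -0.00104444,
        0.00035056]), 'tau': array([ 3.36174344e-03, -4.81725633e+01,  2.99243742e+01,  1.26833160e-02,
       -8.94520826e-05,  9.69308644e-06]), 'tool_pos': array([0.22039345, 0.53058283, 0.21821119]), 'eef_rot': array([ 1.95630686e-01,  9.80677319e-01, -7.52843185e-04, -2.51844340e-04]), 'ft_force': array([-0.25184299,  0.30571133,  0.19483038]), 'moment': array([ 0.01738317, -0.00658669, -0.01764012]), 'finger_force': 0.0, 'opening': 0.08548271274237827}
```

View pics/top.png

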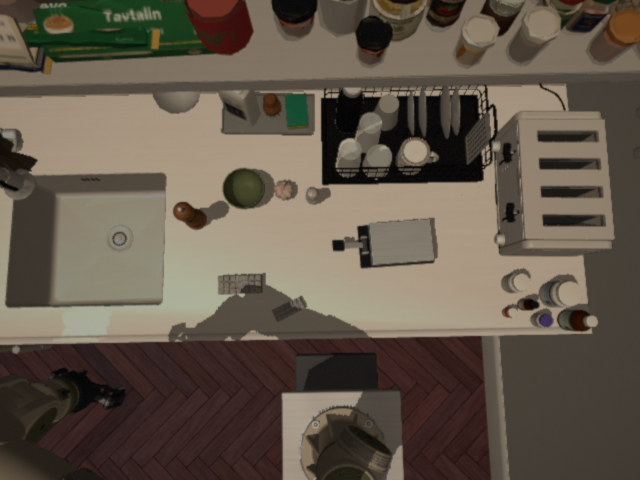

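View pics/scene.png

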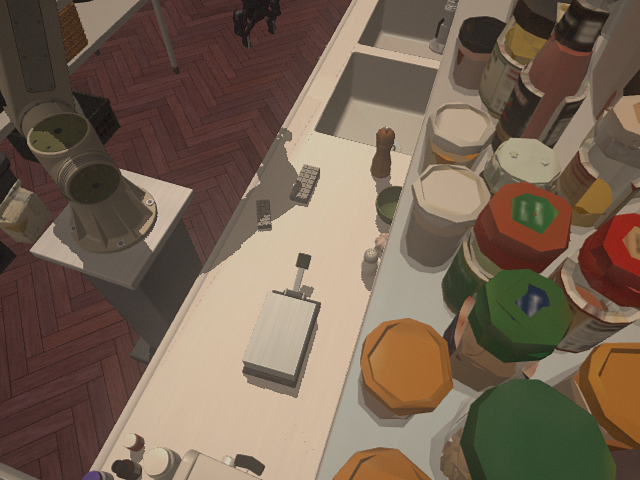

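The top view shows two grooved grey stones: (242,283), about 48 px long, and (290,307), about 33 px long. The larger, at (242,283), lies sideways to the robot and fits. The box is at (398,243) with its paddle at (338,245), and the bystanders are mill (190,215), bowl (244,188), garlic (285,189) and salt (313,195).

```bash
python3 - <<'E'
from h import *
D={n:np.load(n+".npz") for n in("top","scene")}
save("crop.png",D["top"]["p"][170:325,160:450],2.7)
def box(P,m,name):
    q=P[m]; 
    if len(q)<20: print(name,"few",len(q));return
    (c,s,a)=cv2.minAreaRect((q[:,:2]*1000).astype(np.float32))
    print(name,len(q),"c",np.round(c,1),"size",np.round(s,1),"ang",round(a,1),"z",np.round(np.percentile(q[:,2]*1000,[5,50,95]),1))
def win(P,u0,u1,v0,v1,z0,z1):
    m=np.zeros(P.shape[:2],bool); m[v0:v1,u0:u1]=1
    return m&(P[...,2]>z0)&(P[...,2]<z1)
P=D["top"]["P"]; Q=D["scene"]["P"]
print("table",np.round(P[262,220]*1000),np.round(P[300,400]*1000),np.round(Q[220,250]*1000))
for n,a in dict(stone=(210,272,268,298,.017,.035),small=(270,310,290,322,.008,.035),paddle=(328,347,236,254,.06,.1),lid=(350,442,215,272,.045,.09),mill=(165,215,195,235,.02,.2),bowl=(215,270,165,212,.02,.1),garlic=(272,299,176,203,.02,.1),salt=(300,327,184,208,.02,.12)).items(): box(P,win(P,*a),"top "+n)
for n,a in dict(stone=(285,325,160,206,.017,.035),small=(250,278,195,235,.008,.035),paddle=(292,314,250,270,.06,.1),lid=(240,325,285,390,.05,.09)).items(): box(Q,win(Q,*a),"scene "+n)
E
```

```text
table [505. 329.  -2.] [ 389. -171.   -1.] [343. 111.  -2.]
top stone 783 c [440.9 270.1] size [ 50.  119.5] ang 0.9 z [18.3 23.  27.6]
top small 411 c [370.8 137.2] size [35.5 84.7] ang 25.4 z [11.8 16.1 20.4]
top paddle 148 c [535.1  -4.5] size [29.7 37.6] ang 2.6 z [70.6 79.3 87.6]
top lid 2717 c [ 543.2 -143.2] size [113.  220.3] ang 3.1 z [53.  59.7 64.1]
top mill 546 c [622.7 393. ] size [45.9 52.4] ang 44.4 z [ 38.1 141.5 160.1]
top bowl 598 c [702.8 255.4] size [113.3 114.2] ang 55.9 z [21.1 38.5 56.8]
top garlic 296 c [703.  146.3] size [52.7 52.1] ang 64.8 z [24.3 36.7 49.1]
top salt 209 c [677.2  63.6] size [35.7 41.4] ang 32.4 z [31.6 78.6 89.6]
scene stone 610 c [442.5 267.8] size [ 50.2 121.8] ang 1.5 z [19.  23.7 26.7]
scene small 370 c [372.8 134.6] size [35.4 89.1] ang 25.9 z [12.3 16.6 20.1]
scene paddle 199 c [537.3  -4.1] size [30.2 36.5] ang 4.1 z [72.4 80.1 86.9]
scene lid 4006 c [ 545.1 -153.4] size [112.8 202.4] ang 3.1 z [57.8 61.  63.7]
```

View pics/crop.png

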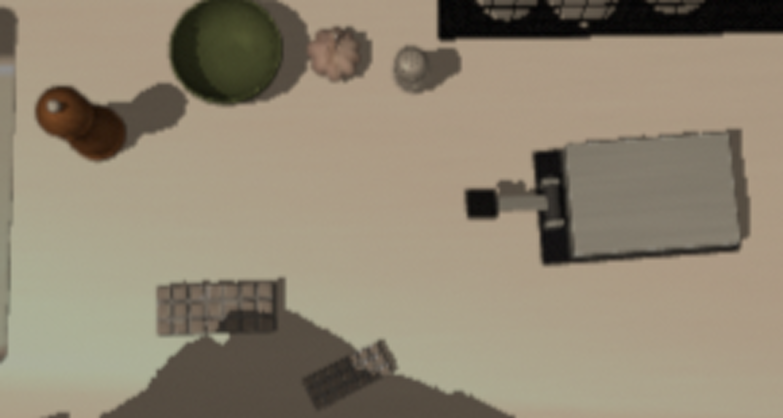

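The crop confirms it: the larger stone, with its 6×3 groove grid, is at top-view (242,283) and measures 120×50×25. The other is 85×35. Next I refine the box axis and plan the approach.

```bash
cat >> h.py <<'E'
from scipy.linalg import logm,expm
B=np.array([[0,1,0],[1,0,0],[0,0,-1.]])
def pose(p,az,th):
    "p mm, az deg of tool y, th deg tilt of tool z from down towards -Y"
    T=np.eye(4); T[:3,:3]=R.from_euler('z',az,degrees=True).as_matrix()@B@R.from_euler('y',-th,degrees=True).as_matrix(); T[:3,3]=p; return T
def now():
    s=get_state(); T=np.eye(4); T[:3,:3]=R.from_quat(s["eef_rot"]).as_matrix(); T[:3,3]=s["tool_pos"]*1000; return T
def plan(T1,n,T0=None):
    T0=now() if T0 is None else T0
    E=expm(np.real(logm(np.linalg.inv(T0)@T1))/n)
    print(n,"rows shift",np.round(E[:3,3],2),"rot",np.round(R.from_matrix(E[:3,:3]).as_rotvec(),4)); return T1
E
python3 - <<'E'
from h import *
for n,w in(("top",(345,442,212,275)),("scene",(240,325,290,390))):
    d=np.load(n+".npz"); P=d["P"]; m=np.zeros((480,640),bool); m[w[2]:w[3],w[0]:w[1]]=1
    m&=(P[...,2]>.056)&(P[...,2]<.068)&(P[...,1]<-.09)&(P[...,0]>.4)&(P[...,0]<.65)
    q=P[m]; c,s,a=cv2.minAreaRect((q[:,:2]*1000).astype(np.float32)); print(n,c,s,a,np.median(q[:,2]))
T=plan(pose([230,520,225],3,0),11)
plan(pose([536,-4,200],3,0),16,T)
E
```

```text
top (544.33154296875, -171.36676025390625) (112.54129028320312, 164.01890563964844) 2.9291603565216064 0.060027919846262656
scene (546.1478881835938, -172.156494140625) (112.78862762451172, 164.7694854736328) 3.0909981727600098 0.0610447345424191
11 rows shift [-1.37  0.1  -0.62] rot [-1.000e-04  1.000e-04  1.022e-01]
16 rows shift [-33.71  17.38   1.56] rot [ 0. -0. -0.]
```

send_rows:
  xyz:
    - [0, 0, -1]
    - [0, 0, -1]
    - [0, 0, -1]
    - [0, 0, -1]
    - [0, 0, 0]
    - [0, 0, 0]
    - [0, 0, 0]
    - [0, 0, 0]
    - [0, 0, 0]
    - [0, 0, 0]
  rot:
    - [0, 0, 0.1124]
    - [0, 0, 0.1124]
    - [0, 0, 0.1124]
    - [0, 0, 0.1124]
    - [0, 0, 0.1124]
    - [0, 0, 0.1124]
    - [0, 0, 0.1124]
    - [0, 0, 0.1124]
    - [0, 0, 0.1124]
    - [0, 0, 0.1124]

```text
time: 0.93
tool_pos: [0.2205, 0.5307, 0.2225]
eef_rot: [0.69, 0.724, -0.001, 0.0]
ft_force: [0.2, -0.8, 0.3]
opening: 0.0857
finger_force: 0.0
```

send_rows:
  xyz:
    - [-34, 17, 0]
    - [-34, 17, 0]
    - [-34, 17, 0]
    - [-34, 17, 0]
    - [-34, 17, 0]
    - [-34, 17, 0]
    - [-34, 17, 0]
    - [-34, 17, 0]
    - [-34, 17, 0]
    - [-34, 17, 0]
  rot:
    - [0, 0, 0]
    - [0, 0, 0]
    - [0, 0, 0]
    - [0, 0, 0]
    - [0, 0, 0]
    - [0, 0, 0]
    - [0, 0, 0]
    - [0, 0, 0]
    - [0, 0, 0]
    - [0, 0, 0]

```text
time: 1.77
tool_pos: [0.4087, 0.1987, 0.2228]
eef_rot: [0.688, 0.726, -0.0, -0.0]
ft_force: [0.2, 0.9, -0.1]
opening: 0.085
finger_force: 0.0
```

```bash
python3 - <<'E'
from h import *
print(get_state()["tool_pos"],get_state()["qpos"]); plan(pose([536,-2,200],3,0),6)
E
```

```text
[0.40867801 0.19873774 0.22284081] [ 2.75569625e-01  7.89407995e-02 -2.36646859e-01  1.25540155e+00
  1.28469480e-04  1.79319564e+00]
6 rows shift [-34.53  19.42   3.8 ] rot [-0.     -0.      0.0001]
```

send_rows:
  xyz:
    - [-34.5, 19.4, 4]
    - [-34.5, 19.4, 4]
    - [-34.5, 19.4, 4]
    - [-34.5, 19.4, 4]
    - [-34.5, 19.4, 4]
    - [-34.5, 19.4, 4]
    - [0, 0, 0]
    - [0, 0, 0]
  rot:
    - [0, 0, 0]
    - [0, 0, 0]
    - [0, 0, 0]
    - [0, 0, 0]
    - [0, 0, 0]
    - [0, 0, 0]
    - [0, 0, 0]
    - [0, 0, 0]

```text
time: 2.43
tool_pos: [0.5359, -0.0019, 0.1977]
eef_rot: [0.69, 0.724, -0.001, -0.001]
ft_force: [-0.2, -0.0, 0.2]
opening: 0.0853
finger_force: 0.0
```

```bash
python3 - <<'E'
from h import *
p,P=cam("wrist"); save("w1.png",p); print(now()[:3,3])
m=(abs(P[...,0]-.536)<.03)&(abs(P[...,1]+.002)<.035)&(P[...,2]>.055)&(P[...,2]<.1)
q=P[m]; print(len(q)); 
if len(q)>20: print(cv2.minAreaRect((q[:,:2]*1000).astype(np.float32)),np.percentile(q,[2,98],axis=0)*1000, np.median(q,axis=0)*1000)
E
```

```text
[535.18370209  -0.65367574 198.13852602]
1886
((537.7054443359375, -11.041522979736328), (30.03316307067871, 51.5594482421875), 2.8691322803497314) [[523.16972736 -34.54482698  63.45607168]
 [551.1395396   14.30952686  86.95650899]] [537.55256789  -2.73266176  80.32701851]
```

View pics/w1.png

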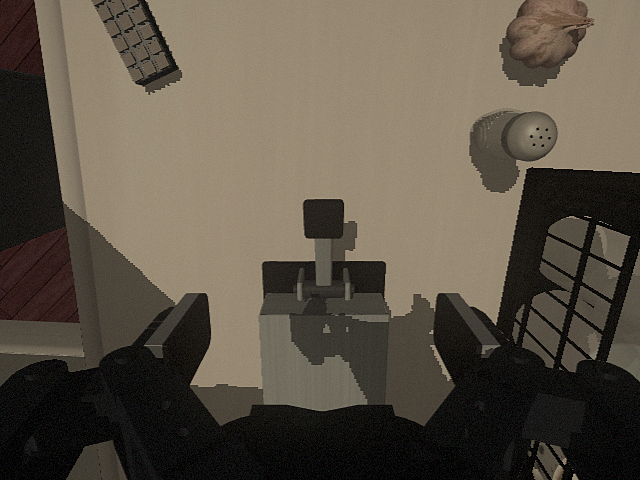

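The wrist view shows the paddle at (323,218) between the open jaws, with the salt at (530,137) and garlic at (550,30) clear of them. Paddle centre is about (537, 0, 77) mm, which matches the given height. Descend and pinch it.

send_rows:
  xyz:
    - [0.2, 0.2, 13]
    - [0.2, 0.2, 13]
    - [0.2, 0.2, 13]
    - [0.2, 0.2, 13]
    - [0.2, 0.2, 13]
    - [0.2, 0.2, 13]
    - [0.2, 0.2, 13]
    - [0, 0, 12]
    - [0, 0, 10]
    - [0, 0, 8]
  rot:
    - [0, 0, 0]
    - [0, 0, 0]
    - [0, 0, 0]
    - [0, 0, 0]
    - [0, 0, 0]
    - [0, 0, 0]
    - [0, 0, 0]
    - [0, 0, 0]
    - [0, 0, 0]
    - [0, 0, 0]
  fingers: 55

```text
time: 3.32
tool_pos: [0.536, 0.0028, 0.0773]
eef_rot: [0.687, 0.726, -0.0, -0.0]
ft_force: [-1.2, 0.9, -0.8]
opening: 0.055
finger_force: 0.0
```

send_rows:
  xyz:
    - [0, 0, 0]
    - [0, 0, 0]
    - [0, 0, 0]
    - [0, 0, 0]
    - [0, 0, 0]
    - [0, 0, 0]
  rot:
    - [0, 0, 0]
    - [0, 0, 0]
    - [0, 0, 0]
    - [0, 0, 0]
    - [0, 0, 0]
    - [0, 0, 0]
  fingers: 20
  newtons: 40

```text
time: 3.82
tool_pos: [0.5374, 0.0013, 0.0785]
eef_rot: [0.688, 0.726, 0.0, 0.0]
ft_force: [0.5, -0.0, 0.4]
opening: 0.02
finger_force: 0.0
```

```bash
python3 - <<'E'
from h import *
p,P=cam("wrist"); save("w2.png",p); print(now()[:3,3],get_state()["opening"])
E
```

```text
[537.28965006   1.3005509   78.42271133] 0.02012602957793305
```

View pics/w2.png

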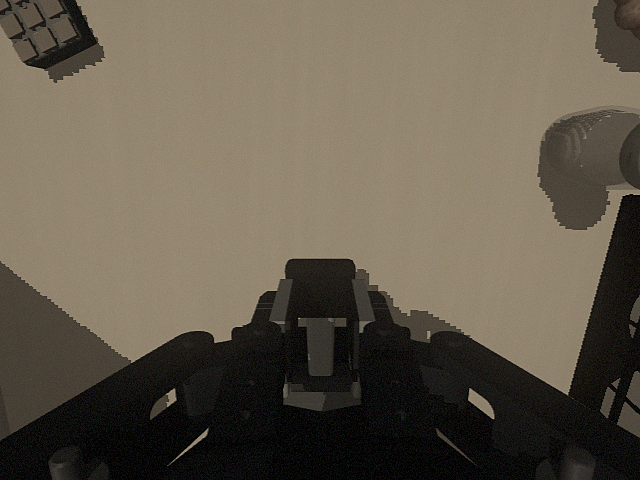

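The wrist view shows the paddle (287–355, 260–318) between or just under the pad tips at (280,310) and (362,310). The jaws reached 20 mm without force, so I check the heights.

```bash
python3 - <<'E'
from h import *
p,P=cam("wrist")
for v,u in((265,320),(300,320),(312,320),(345,320),(290,283),(310,277),(285,360),(310,365),(320,370),(340,285),(395,320),(402,320),(380,290)): print(v,u,np.round(P[v,u]*1000,1))
E
```

```text
265 320 [536.8  13.4  84.8]
300 320 [537.7  -5.5  78.8]
312 320 [538.1 -13.3  75.1]
345 320 [539.4 -39.3  61.4]
290 283 [523.4  10.3 104.3]
310 277 [522.9  10.2 119.8]
285 360 [552.2  12.  100.2]
310 365 [551.9  12.  120.3]
320 370 [552.7  12.  126.7]
340 285 [526.5   4.  127.5]
395 320 [541.8 -89.2  37.6]
402 320 [541.9 -89.4  43.5]
380 290 [528.5 -10.4 127.9]
```

send_rows:
  xyz:
    - [0, 0, 0]
    - [0, 0, 0]
    - [0, 0, 0]
    - [0, 0, 0]
  rot:
    - [0, 0, 0]
    - [0, 0, 0]
    - [0, 0, 0]
    - [0, 0, 0]
  fingers: 5
  newtons: 40

```text
time: 4.25
tool_pos: [0.537, 0.0014, 0.078]
eef_rot: [0.688, 0.726, 0.0, -0.0]
ft_force: [-0.2, -0.9, 0.6]
opening: 0.0049
finger_force: 0.0
```

```bash
python3 - <<'E'
from h import *
p,P=cam("wrist"); save("w3.png",p)
print(get_state()["opening"],get_state()["finger_force"],get_state()["ft_force"])
for v,u in((265,320),(300,320),(290,283),(310,277),(285,360),(310,365)): print(v,u,np.round(P[v,u]*1000,1))
q=P[270:320]; m=(q[...,2]>.09)&(q[...,2]<.125)&(q[...,1]>-.02)&(abs(q[...,0]-.537)<.03); print(np.histogram(q[m][:,0]*1000,15))
E
```

```text
0.004954400043803945 0.0 [ 0.20516277 -0.78747277 -0.08246822]
265 320 [536.5  13.6  84.4]
300 320 [537.4  -4.8  79.5]
290 283 [ 5.138e+02 -3.780e+01 -4.000e-01]
310 277 [521.9   6.5 112.1]
285 360 [565.  -31.6  -0.7]
310 365 [552.6   8.5 112.8]
(array([156, 174, 165, 199, 241, 237, 104,   0, 153, 239, 236, 149, 171,
       171, 153]), array([521.39441236, 523.54188629, 525.68936021, 527.83683413,
       529.98430806, 532.13178198, 534.2792559 , 536.42672982,
       538.57420375, 540.72167767, 542.86915159, 545.01662551,
       547.16409944, 549.31157336, 551.45904728, 553.60652121]))
```

```bash
python3 - <<'E'
from h import *
d=calibration("wrist"); print(np.round(d["tool_from_camera"],3))
p,P=cam("scene"); 
m=(abs(P[...,0]-.537)<.06)&(abs(P[...,1])<.07)&(P[...,2]>.05)&(P[...,2]<.2)
v,u=np.where(m); print(u.min(),u.max(),v.min(),v.max())
save("s2.png",p[170:320,220:400],4)
for z in range(60,160,8):
    k=m&(P[...,2]>z/1e3)&(P[...,2]<(z+8)/1e3); q=P[k]*1000
    if len(q): print(z,len(q),np.round(q.min(0)[:2]),np.round(q.max(0)[:2]))
E
```

```text
[[-0.    -0.962 -0.275  0.069]
 [ 1.     0.    -0.001  0.001]
 [ 0.001 -0.275  0.962 -0.154]
 [ 0.     0.     0.     1.   ]]
274 331 224 293
60 44 [531. -45.] [545. -21.]
68 66 [522. -32.] [552.   8.]
76 65 [522. -16.] [551.   9.]
84 5 [534.  -2.] [552.  11.]
92 18 [522. -11.] [550.  -1.]
100 28 [522. -12.] [553.   8.]
108 30 [523. -12.] [554.   8.]
116 21 [524. -12.] [553.   2.]
124 26 [516. -12.] [553.  10.]
132 45 [504. -15.] [571.   5.]
140 109 [499. -17.] [576.  14.]
148 64 [492. -17.] [582.  13.]
156 77 [488. -19.] [588.  13.]
```

View pics/s2.png

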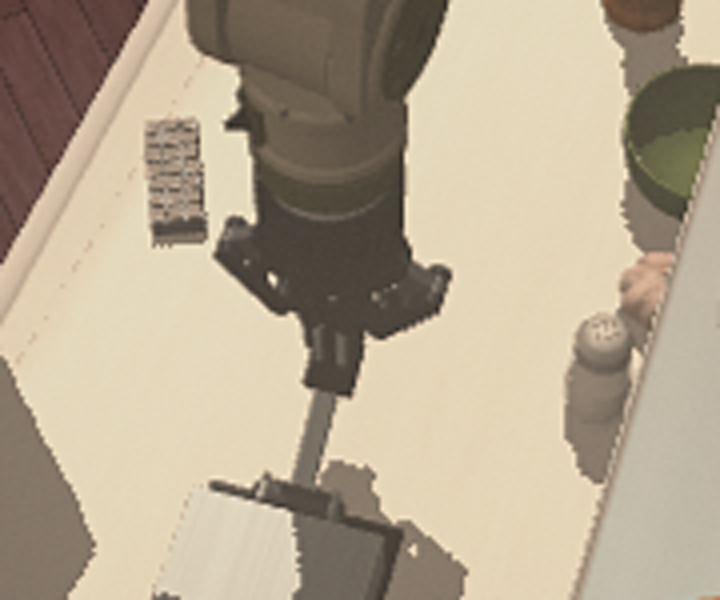

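The scene crop shows the jaws ending just above the paddle, at about (330,385) in the crop, so the tips stand farther back than I assumed. I measure the tip height.

```bash
python3 - <<'E'
from h import *
p,P=cam("wrist"); q=P*1000
for x0 in (524,528,532,541,545,549):
    for u in range(0,1): pass
    m=(abs(q[...,0]-x0)<2)&(abs(q[...,1])<25)&(q[...,2]>60)&(q[...,2]<180)
    z=q[m]; h,e=np.histogram(z[:,2],np.arange(60,150,5)); print(x0,h)
print(np.round(q[255:345:6,338],1))
p,P=cam("top"); q=P[225:262,325:355].reshape(-1,3)*1000
print(now()[:3,3])
E
```

```text
524 [  0   0   0   4 162  94   0  38  65  75  72  77   4  15  84 154 154]
528 [  0   0   0   0  87 129  10  45  54  60  66  71  39  45  83 187 156]
532 [  0   0   0   2  68 113  16  54  55  71  73  84  97 162 131 374 166]
541 [  0  29  44  68 123 118  15  61  87  59  60  89 117 391 101 198  68]
545 [  0   0   0   0  76 112  10  44  52  55  64  68  72  62 100 297 193]
549 [  0   0   0   0 137 121   0  41  65  66  74  74   1  19  80 176 149]
[[ 5.489e+02 -1.110e+01 -4.000e-01]
 [ 5.440e+02  1.480e+01  8.180e+01]
 [ 5.439e+02  1.350e+01  8.540e+01]
 [ 5.440e+02  1.130e+01  8.640e+01]
 [ 5.437e+02  1.160e+01  9.350e+01]
 [ 5.434e+02  1.210e+01  1.005e+02]
 [ 5.433e+02  1.150e+01  1.047e+02]
 [ 5.430e+02  1.230e+01  1.112e+02]
 [ 5.429e+02  1.170e+01  1.147e+02]
 [ 5.428e+02  1.130e+01  1.183e+02]
 [ 5.426e+02  1.150e+01  1.228e+02]
 [ 5.424e+02  1.150e+01  1.268e+02]
 [ 5.422e+02  1.220e+01  1.316e+02]
 [ 5.419e+02  1.310e+01  1.365e+02]
 [ 5.419e+02  1.200e+01  1.379e+02]]
[536.95936193   1.45160294  77.96841064]
```

send_rows:
  xyz:
    - [0, 0, -15]
    - [0, 0, -15]
    - [0, 0, -10]
    - [0, 0, 0]
    - [0, 0, 0]
    - [0, 0, 0]
    - [0, 0, 0]
  rot:
    - [0, 0, 0]
    - [0, 0, 0]
    - [0, 0, 0]
    - [0, 0, 0]
    - [0, 0, 0]
    - [0, 0, 0]
    - [0, 0, 0]
  fingers: 50

```text
time: 5.03
tool_pos: [0.5363, 0.0015, 0.1171]
eef_rot: [0.688, 0.726, -0.0, -0.001]
ft_force: [-1.2, -0.0, -0.6]
opening: 0.0505
finger_force: 0.0
```

```bash
python3 - <<'E'
from h import *
p,P=cam("wrist"); T=now(); q=P*1000; print(T[:3,3],get_state()["opening"])
t=(q-T[:3,3])@T[:3,:3]   # tool coords
m=(t[...,2]>-60)&(t[...,2]<25)&(abs(t[...,0])<25)&(abs(t[...,1])<55)
for lo in range(-60,25,5):
    k=m&(t[...,2]>=lo)&(t[...,2]<lo+5); a=t[k]
    if len(a):
        L=a[a[:,1]<-18];Rr=a[a[:,1]>18]; 
        print(lo,len(a),len(L),len(Rr), "inner",np.round([L[:,1].max() if len(L) else 0,Rr[:,1].min() if len(Rr) else 0],1),"x",np.round([a[:,0].min(),a[:,0].max()]))
E
```

```text
[536.32486562   1.52250306 117.10360488] 0.0497224783507089
-60 884 436 448 inner [-25.4  27.1] x [ 2. 13.]
-55 1233 620 613 inner [-23.9  25.5] x [-12.  11.]
-50 783 388 395 inner [-23.8  25.5] x [-12.  11.]
-45 877 437 440 inner [-23.9  25.5] x [-12.  11.]
-40 794 405 389 inner [-23.8  25.5] x [-12.  11.]
-35 728 361 367 inner [-23.9  25.5] x [-12.  11.]
-30 658 332 326 inner [-23.9  25.6] x [-12.  11.]
-25 515 250 265 inner [-23.9  25.5] x [-13.  11.]
-20 252 124 128 inner [-24.   25.6] x [-11.  10.]
-15 8 4 4 inner [-24.3  25.8] x [-6.  6.]
```

The tips really stand about 16 mm behind the reported TCP at 50 mm opening, about 27 mm short of the stated figure, so I use the measured value. Descend with TCP at z≈50 and pinch.

send_rows:
  xyz:
    - [0, 0, 13]
    - [0, 0, 13]
    - [0, 0, 13]
    - [0, 0, 13]
    - [0, 0, 10]
    - [-1, 0, 5]
    - [0, 0, 0]
  rot:
    - [0, 0, 0]
    - [0, 0, 0]
    - [0, 0, 0]
    - [0, 0, 0]
    - [0, 0, 0]
    - [0, 0, 0]
    - [0, 0, 0]

```text
time: 5.67
tool_pos: [0.5358, 0.0005, 0.0494]
eef_rot: [0.688, 0.726, -0.001, -0.001]
ft_force: [-1.1, -0.3, -0.2]
opening: 0.05
finger_force: 0.0
```

send_rows:
  xyz:
    - [0, 0, 0]
    - [0, 0, 0]
    - [0, 0, 0]
    - [0, 0, 0]
    - [0, 0, 0]
  rot:
    - [0, 0, 0]
    - [0, 0, 0]
    - [0, 0, 0]
    - [0, 0, 0]
    - [0, 0, 0]
  fingers: 20
  newtons: 40

```text
time: 6.08
tool_pos: [0.5368, 0.0005, 0.0515]
eef_rot: [0.688, 0.726, -0.0, 0.0]
ft_force: [-4.0, 0.3, 4.1]
opening: 0.0293
finger_force: 41.1
```

send_rows:
  xyz:
    - [1.5, 0, 3.3]
    - [1.35, 0, 3.3]
    - [1.2, 0, 3.4]
    - [1, 0, 3.4]
    - [0.9, 0, 3.5]
    - [0.7, 0, 3.5]
    - [0.55, 0, 3.6]
    - [0.4, 0, 3.6]
    - [0.2, 0, 3.6]
    - [0.1, 0, 3.6]
  rot:
    - [0, 0, 0]
    - [0, 0, 0]
    - [0, 0, 0]
    - [0, 0, 0]
    - [0, 0, 0]
    - [0, 0, 0]
    - [0, 0, 0]
    - [0, 0, 0]
    - [0, 0, 0]
    - [0, 0, 0]

```text
time: 6.92
tool_pos: [0.5364, 0.0096, 0.0175]
eef_rot: [0.688, 0.726, 0.001, -0.0]
ft_force: [-5.6, 5.7, 12.8]
opening: 0.0291
finger_force: 45.7
```

send_rows:
  xyz:
    - [0, 0, 2]
    - [0, 0, 2]
    - [0, 0, 1]
    - [0, 0, 0]
  rot:
    - [0, 0, 0]
    - [0, 0, 0]
    - [0, 0, 0]
    - [0, 0, 0]

```text
time: 7.25
tool_pos: [0.5364, 0.0096, 0.012]
eef_rot: [0.688, 0.726, 0.001, -0.001]
ft_force: [-5.1, 4.7, 6.5]
opening: 0.0286
finger_force: 45.7
```

```bash
python3 - <<'E'
from h import *
p,P=cam("scene"); q=P[200:400,230:400].reshape(-1,3)*1000
q=q[(q[:,0]>480)&(q[:,0]<610)&(q[:,1]<-180)&(q[:,1]>-420)&(q[:,2]>30)]
print(len(q)); 
for z in range(30,240,15):
    k=q[(q[:,2]>z)&(q[:,2]<z+15)]
    if len(k): print(z,len(k),np.round(k.min(0)),np.round(k.max(0)))
print(get_state()["ft_force"],now()[:3,3])
E
```

```text
3563
30 149 [ 499. -303.   30.] [ 609. -257.   45.]
45 177 [ 498. -300.   45.] [ 609. -254.   60.]
60 182 [ 497. -298.   60.] [ 609. -252.   75.]
75 191 [ 498. -296.   75.] [ 609. -243.   90.]
90 190 [ 496. -293.   90.] [ 609. -242.  105.]
105 206 [ 498. -291.  105.] [ 608. -240.  120.]
120 211 [ 498. -289.  120.] [ 609. -237.  135.]
135 230 [ 497. -287.  135.] [ 608. -237.  150.]
150 228 [ 498. -284.  150.] [ 608. -235.  165.]
165 236 [ 500. -282.  165.] [ 608. -233.  180.]
180 1563 [ 494. -280.  180.] [ 608. -229.  193.]
[-4.869616    5.78743282  6.6907398 ] [536.3050929    9.6446762   11.92245979]
```

send_rows:
  xyz:
    - [0, 0, 1.5]
    - [0, 0, 1.5]
    - [0, 0, 1.5]
    - [0, 0, 0]
    - [0, 0, 0]
  rot:
    - [0, 0, 0]
    - [0, 0, 0]
    - [0, 0, 0]
    - [0, 0, 0]
    - [0, 0, 0]

```text
time: 7.72
tool_pos: [0.5367, 0.0095, 0.0105]
eef_rot: [0.688, 0.726, 0.001, 0.0]
ft_force: [-12.3, 5.1, 31.9]
opening: 0.0292
finger_force: 49.1
```

```bash
python3 - <<'E'
from h import *
p,P=cam("scene"); q=P[200:400,230:400].reshape(-1,3)*1000
q=q[(q[:,0]>510)&(q[:,0]<600)&(q[:,1]<-200)&(q[:,1]>-420)&(q[:,2]>30)&(q[:,2]<178)]
e=[]
for z in range(30,175,5):
    k=q[(q[:,2]>z)&(q[:,2]<z+5)]; k=k[k[:,1]<k[:,1].min()+6]; e.append((z+2.5,np.median(k[:,1])))
e=np.array(e); s=np.polyfit(e[:,0],e[:,1],1); print("lid angle",np.pi/2-np.arctan(s[0]),s)
q,P=cam("wrist"); P=P*1000
m=(abs(P[...,0]-537)<10)&(P[...,1]>-60)&(P[...,1]<30)&(P[...,2]>25)&(P[...,2]<65)
k=P[m]; 
for y in range(-60,30,6):
    j=k[(k[:,1]>y)&(k[:,1]<y+6)]
    if len(j)>5: print(y,np.round(np.median(j[:,2]),1),len(j))
E
```

```text
lid angle 1.4394469541065145 [ 1.32109997e-01 -3.03975291e+02]
-30 44.3 209
-24 44.3 486
-18 44.4 499
-12 45.4 536
-6 45.9 792
0 46.0 829
6 46.0 870
12 45.9 894
18 45.3 1200
24 42.5 42
```

The lid measures 1.44 rad and the push rose to 32 N, so the lever is at its stop. Release it and go up.

send_rows:
  xyz:
    - [0, 0, -2]
    - [0, 0, -1]
  rot:
    - [0, 0, 0]
    - [0, 0, 0]

```text
time: 7.98
tool_pos: [0.5363, 0.0095, 0.0108]
eef_rot: [0.688, 0.726, 0.001, -0.0]
ft_force: [-3.3, 4.2, 0.5]
opening: 0.0287
finger_force: 45.7
```

send_rows:
  xyz:
    - [0, 0, 0]
    - [0, 0, 0]
    - [0, 0, 0]
    - [0, 0, 0]
    - [0, 0, -10]
    - [0, 0, -35]
    - [0, 0, -35]
    - [0, 0, -35]
    - [0, 0, 0]
  rot:
    - [0, 0, 0]
    - [0, 0, 0]
    - [0, 0, 0]
    - [0, 0, 0]
    - [0, 0, 0]
    - [0, 0, 0]
    - [0, 0, 0]
    - [0, 0, 0]
    - [0, 0, 0]
  fingers: 70

```text
time: 8.73
tool_pos: [0.5412, 0.0077, 0.1325]
eef_rot: [0.688, 0.726, 0.004, 0.005]
ft_force: [1.4, 0.2, 1.1]
opening: 0.0698
finger_force: 0.0
```

```bash
python3 - <<'E'
from h import *
print(now()[:3,3])
A=plan(pose([441.5,198,65],1.2,-30),10)
B_=plan(pose([441.5,238,-4.5],1.2,-30),5,A)
E
```

```text
[541.21353457   7.67659015 132.49762154]
10 rows shift [17.52 -9.31 11.13] rot [0.0003 0.0526 0.0034]
5 rows shift [-0.02  0.17 16.04] rot [-0.  0.  0.]
```

send_rows:
  xyz:
    - [17.5, -9.3, 11.1]
    - [17.5, -9.3, 11.1]
    - [17.5, -9.3, 11.1]
    - [17.5, -9.3, 11.1]
    - [17.5, -9.3, 11.1]
    - [17.5, -9.3, 11.1]
    - [17.5, -9.3, 11.1]
    - [17.5, -9.3, 11.1]
    - [17.5, -9.3, 11.1]
    - [17.5, -9.3, 11.1]
  rot:
    - [0, 0.0526, 0.0034]
    - [0, 0.0526, 0.0034]
    - [0, 0.0526, 0.0034]
    - [0, 0.0526, 0.0034]
    - [0, 0.0526, 0.0034]
    - [0, 0.0526, 0.0034]
    - [0, 0.0526, 0.0034]
    - [0, 0.0526, 0.0034]
    - [0, 0.0526, 0.0034]
    - [0, 0.0526, 0.0034]

```text
time: 9.57
tool_pos: [0.4363, 0.1992, 0.0592]
eef_rot: [0.676, 0.689, 0.18, -0.189]
ft_force: [0.8, -0.7, -0.5]
opening: 0.0702
finger_force: 0.0
```

send_rows:
  xyz:
    - [0, 0, 0]
    - [0, 0, 0]
  rot:
    - [0, 0, 0]
    - [0, 0, 0]

```text
time: 9.73
tool_pos: [0.4359, 0.1984, 0.0587]
eef_rot: [0.676, 0.689, 0.178, -0.188]
ft_force: [1.1, -0.1, 0.1]
opening: 0.0698
finger_force: 0.0
```

```bash
python3 - <<'E'
from h import *
p,P=cam("wrist"); T=now(); q=P*1000; print(T[:3,3],R.from_matrix(T[:3,:3]).as_quat().round(3),pose([0,0,0],1.2,-30)[:3,:3].round(2).tolist(),T[:3,:3].round(2).tolist())
m=(q[...,2]>17)&(q[...,2]<32)&(abs(q[...,0]-441)<50)&(q[...,1]>195)&(q[...,1]<350)
c=cv2.minAreaRect(q[m][:,:2].astype(np.float32)); print(m.sum(),c,np.median(q[m][:,2]))
print(get_state()["qpos"].round(2))
plan(pose([441.5,238,-4.5],1.2,-30),6)
E
```

```text
[437.06246191 198.08195101  59.17517629] [ 0.677  0.689  0.179 -0.188] [[-0.02, 1.0, -0.01], [0.87, 0.02, 0.5], [0.5, 0.0, -0.87]] [[-0.01, 1.0, -0.02], [0.87, 0.02, 0.5], [0.5, -0.01, -0.87]]
16246 ((442.8067932128906, 270.3796081542969), (50.18442916870117, 119.82670593261719), 0.9012453556060791) 23.78559683921175
[-0.09  0.25 -0.58  0.81  0.52  1.45]
6 rows shift [ 0.44  0.92 12.51] rot [-0.0011 -0.0001 -0.0007]
```

send_rows:
  xyz:
    - [0.5, 0.9, 13]
    - [0.5, 0.9, 13]
    - [0.5, 0.9, 13]
    - [0.5, 0.9, 13]
    - [0.5, 0.9, 13]
    - [0.5, 0.5, 8]
    - [0.5, 0, 3]
    - [0, 0, 0]
  rot:
    - [0, 0, 0]
    - [0, 0, 0]
    - [0, 0, 0]
    - [0, 0, 0]
    - [0, 0, 0]
    - [0, 0, 0]
    - [0, 0, 0]
    - [0, 0, 0]

```text
time: 10.45
tool_pos: [0.4403, 0.2398, -0.0053]
eef_rot: [0.676, 0.689, 0.179, -0.188]
ft_force: [-0.8, 0.1, 0.2]
opening: 0.0698
finger_force: 0.0
```

send_rows:
  xyz:
    - [0, 0, 0]
    - [0, 0, 0]
    - [0, 0, 0]
    - [0, 0, 0]
    - [0, 0, 0]
  rot:
    - [0, 0, 0]
    - [0, 0, 0]
    - [0, 0, 0]
    - [0, 0, 0]
    - [0, 0, 0]
  fingers: 35
  newtons: 90

```text
time: 10.87
tool_pos: [0.4411, 0.2394, -0.004]
eef_rot: [0.677, 0.689, 0.18, -0.188]
ft_force: [-1.2, -3.2, 5.4]
opening: 0.0479
finger_force: 93.4
```

```bash
python3 - <<'E'
from h import *
T=now(); print(T[:3,3])
# stone frame centre (442,270,12.5), stand target: rotate -90 about X, centre -> (470,170,60+lift)
S0=np.eye(4); S0[:3,:3]=R.from_euler('z',1,degrees=True).as_matrix(); S0[:3,3]=[442,270,12.5]
G=np.linalg.inv(S0)@T
def stand(z): 
    S=np.eye(4); S[:3,:3]=R.from_euler('x',-90,degrees=True).as_matrix(); S[:3,3]=[470,170,z]; return S@G
S1=S0.copy(); S1[:3,3]=[445,260,90]
a=plan(S1@G,4); b=plan(stand(75),16,a); print(b[:3,3]); plan(stand(61),6,b)
np.save("G1.npy",G)
E
```

```text
[441.12967274 239.39807781  -4.01430762]
4 rows shift [  7.56   0.58 -18.02] rot [0. 0. 0.]
16 rows shift [-5.63  1.47 -1.09] rot [ 0.0002 -0.0982  0.0018]
[468.59572811 153.48569238 105.58207207]
6 rows shift [2.02 0.01 1.17] rot [-0. -0.  0.]
```

send_rows:
  xyz:
    - [7.6, 0.6, -18]
    - [7.6, 0.6, -18]
    - [7.6, 0.6, -18]
    - [7.6, 0.6, -18]
    - [0, 0, 0]
  rot:
    - [0, 0, 0]
    - [0, 0, 0]
    - [0, 0, 0]
    - [0, 0, 0]
    - [0, 0, 0]

```text
time: 11.28
tool_pos: [0.4456, 0.2294, 0.0753]
eef_rot: [0.676, 0.689, 0.181, -0.186]
ft_force: [0.8, 0.3, -3.5]
opening: 0.0481
finger_force: 94.5
```

send_rows:
  xyz:
    - [-5.6, 1.5, -1.1]
    - [-5.6, 1.5, -1.1]
    - [-5.6, 1.5, -1.1]
    - [-5.6, 1.5, -1.1]
    - [-5.6, 1.5, -1.1]
    - [-5.6, 1.5, -1.1]
    - [-5.6, 1.5, -1.1]
    - [-5.6, 1.5, -1.1]
  rot:
    - [0, -0.0982, 0.0018]
    - [0, -0.0982, 0.0018]
    - [0, -0.0982, 0.0018]
    - [0, -0.0982, 0.0018]
    - [0, -0.0982, 0.0018]
    - [0, -0.0982, 0.0018]
    - [0, -0.0982, 0.0018]
    - [0, -0.0982, 0.0018]

```text
time: 11.95
tool_pos: [0.4556, 0.1855, 0.0721]
eef_rot: [0.698, 0.704, -0.096, 0.09]
ft_force: [-0.1, -0.5, -4.1]
opening: 0.0479
finger_force: 94.2
```

send_rows:
  xyz:
    - [-5.6, 1.5, -1.1]
    - [-5.6, 1.5, -1.1]
    - [-5.6, 1.5, -1.1]
    - [-5.6, 1.5, -1.1]
    - [-5.6, 1.5, -1.1]
    - [-5.6, 1.5, -1.1]
    - [-5.6, 1.5, -1.1]
    - [-5.6, 1.5, -1.1]
    - [0, 0, 0]
    - [0, 0, 0]
  rot:
    - [0, -0.0982, 0.0018]
    - [0, -0.0982, 0.0018]
    - [0, -0.0982, 0.0018]
    - [0, -0.0982, 0.0018]
    - [0, -0.0982, 0.0018]
    - [0, -0.0982, 0.0018]
    - [0, -0.0982, 0.0018]
    - [0, -0.0982, 0.0018]
    - [0, 0, 0]
    - [0, 0, 0]

```text
time: 12.78
tool_pos: [0.4671, 0.1549, 0.1004]
eef_rot: [0.613, 0.613, -0.356, 0.35]
ft_force: [0.6, -0.1, -4.2]
opening: 0.048
finger_force: 94.6
```

```bash
python3 - <<'E'
from h import *
T=now(); G=np.load("G1.npy"); S=T@np.linalg.inv(G); print(T[:3,3],"\nstone est",S.round(2)); print(get_state()["qpos"].round(2))
for n in("top","scene"):
    p,P=cam(n); q=P*1000; m=(abs(q[...,0]-470)<40)&(q[...,1]>120)&(q[...,1]<190)&(q[...,2]>5)&(q[...,2]<145)
    k=q[m]; print(n,len(k),k.min(0).round(),k.max(0).round())
    v,u=np.where(m); print(u.min(),u.max(),v.min(),v.max())
    if n=="scene": save("s3.png",p[130:280,200:380],4)
E
```

```text
[467.13983284 154.90971906 100.40420937] 
stone est [[  1.    -0.    -0.   468.36]
 [  0.    -0.     1.   171.4 ]
 [ -0.    -1.    -0.    69.8 ]
 [  0.     0.     0.     1.  ]]
[ 0.61  0.83  0.11  1.64 -0.78  2.52]
top 379 [432. 154.   5.] [509. 190. 137.]
263 282 257 285
scene 864 [430. 155.   7.] [506. 190. 138.]
287 317 173 218
```

View pics/s3.png

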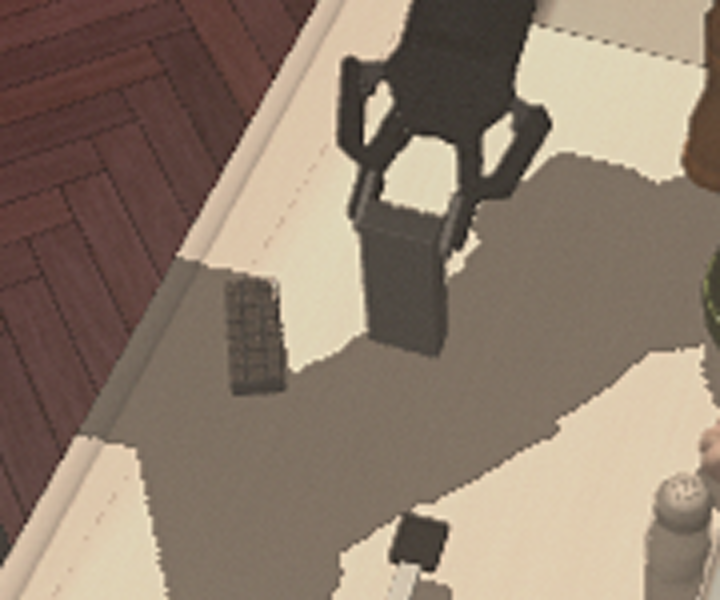

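The scene crop shows the stone held upright at about (405,285), smooth face towards the box and base just above the worktop. Check that it is plumb, then lower it slowly.

```bash
cat > face.py <<'E'
from h import *
def face():
    p,P=cam("scene"); q=P*1000; m=(abs(q[...,0]-469)<22)&(q[...,1]>135)&(q[...,1]<175)&(q[...,2]>20)&(q[...,2]<110)
    k=q[m]; A=np.c_[k[:,0],k[:,2],np.ones(len(k))]
    for _ in range(3):
        s=np.linalg.lstsq(A,k[:,1],rcond=None)[0]; r=abs(A@s-k[:,1]); A,k=A[r<3],k[r<3]
    print(len(k),"Y face slope x,z deg",np.degrees(np.arctan(s[:2])).round(2),"Y at x469,z50",s@[469,50,1])
    z=q[(abs(q[...,0]-469)<40)&(q[...,1]>150)&(q[...,1]<182)&(q[...,2]>5)&(q[...,2]<145)]
    w=z[(z[:,2]>25)&(z[:,2]<65)]; print("x range",np.percentile(w[:,0],[1,99]).round(1),"zmin,max",np.percentile(z[:,2],[1,99]).round(1))
if __name__=="__main__": face()
E
python3 face.py
```

```text
339 Y face slope x,z deg [-0.23 -0.27] Y at x469,z50 157.61203192037502
x range [445.3 494.9] zmin,max [ 14.  133.5]
```

send_rows:
  xyz:
    - [1.7, 0, 1]
    - [1.7, 0, 1]
    - [1.7, 0, 1]
    - [1.7, 0, 1]
    - [0.9, 0, 0.5]
    - [0.5, 0, 0.3]
    - [0, 0, 0]
  rot:
    - [0, 0, 0]
    - [0, 0, 0]
    - [0, 0, 0]
    - [0, 0, 0]
    - [0, 0, 0]
    - [0, 0, 0]
    - [0, 0, 0]

```text
time: 13.52
tool_pos: [0.468, 0.1546, 0.0949]
eef_rot: [0.614, 0.612, -0.354, 0.352]
ft_force: [0.2, 0.5, -3.5]
opening: 0.048
finger_force: 94.6
```

send_rows:
  xyz:
    - [0.9, 0, 0.5]
    - [0.9, 0, 0.5]
    - [0.5, 0, 0.3]
    - [0, 0, 0]
  rot:
    - [0, 0, 0]
    - [0, 0, 0]
    - [0, 0, 0]
    - [0, 0, 0]

```text
time: 13.85
tool_pos: [0.4682, 0.1546, 0.0933]
eef_rot: [0.613, 0.612, -0.355, 0.352]
ft_force: [-0.5, 1.1, 3.3]
opening: 0.0481
finger_force: 95.2
```

send_rows:
  xyz:
    - [0.9, 0, 0.5]
    - [0.5, 0, 0.3]
    - [0, 0, 0]
  rot:
    - [0, 0, 0]
    - [0, 0, 0]
    - [0, 0, 0]

```text
time: 14.1
tool_pos: [0.4684, 0.1545, 0.0932]
eef_rot: [0.613, 0.612, -0.355, 0.352]
ft_force: [-1.2, 3.2, 11.1]
opening: 0.0482
finger_force: 95.9
```

```bash
python3 face.py; python3 -c "
from h import *
print(now()[:3,3],(now()@np.linalg.inv(np.load('G1.npy')))[:3,3],get_state()['ft_force'])"
```

```text
339 Y face slope x,z deg [0.06 0.04] Y at x469,z50 157.27076026368564
x range [445.1 494.6] zmin,max [  7.  123.2]
[468.38415951 154.50551155  93.22944099] [469.7183792  170.95258306  62.60802423] [-1.00597801  1.53699963 12.58068193]
```

The base is flat on the worktop and the stone is plumb, with an 11 N upward reaction. Release it, back off along the tool axis, and plan the approach from the smooth side.

send_rows:
  xyz:
    - [-0.9, 0, -0.5]
    - [-0.4, 0, -0.3]
    - [0, 0, 0]
  rot:
    - [0, 0, 0]
    - [0, 0, 0]
    - [0, 0, 0]

```text
time: 14.4
tool_pos: [0.4682, 0.1546, 0.0932]
eef_rot: [0.613, 0.612, -0.354, 0.352]
ft_force: [0.6, 1.6, 7.5]
opening: 0.0481
finger_force: 95.1
```

send_rows:
  xyz:
    - [0, 0, 0]
    - [0, 0, 0]
    - [0, 0, 0]
    - [0, 0, 0]
    - [0, 0, -15]
    - [0, 0, -25]
    - [0, 0, -30]
    - [0, 0, -30]
    - [0, 0, 0]
  rot:
    - [0, 0, 0]
    - [0, 0, 0]
    - [0, 0, 0]
    - [0, 0, 0]
    - [0, 0, 0]
    - [0, 0, 0]
    - [0, 0, 0]
    - [0, 0, 0]
    - [0, 0, 0]
  fingers: 70

```text
time: 15.15
tool_pos: [0.4692, 0.2452, 0.1442]
eef_rot: [0.614, 0.613, -0.352, 0.352]
ft_force: [-1.0, -1.5, 1.2]
opening: 0.07
finger_force: 0.0
```

```bash
python3 face.py; python3 - <<'E'
from h import *
print(now()[:3,3])
def chk(T0,T1,n):
    E=expm(np.real(logm(np.linalg.inv(T0)@T1))/n); T=T0
    for i in range(n):
        T=T@E; f=lambda x,z:(T@[x,0,z,1])[1:3].round().astype(int).tolist()
        if i%2: print("  tips",f(11,-16),f(-11,-16),"body",f(40,-88),f(-40,-88))
T0=now(); A=plan(pose([469,120,270],1,0),10); chk(T0,A,10)
Bp=plan(pose([469.5,97.6,109.8],1,-60),10,A); chk(A,Bp,10)
plan(pose([469.5,192.9,54.8],1,-60),8,Bp)
E
```

```text
343 Y face slope x,z deg [ 0.01 -0.  ] Y at x469,z50 157.44713063725217
x range [445.2 494.8] zmin,max [  6.5 121.6]
[469.11441718 243.56401971 142.73791327]
10 rows shift [-18.09  -0.14  -4.16] rot [-0.001   0.1043 -0.0018]
  tips [250, 180] [235, 196] body [323, 207] [269, 266]
  tips [229, 215] [211, 228] body [295, 257] [230, 304]
  tips [202, 246] [182, 255] body [257, 300] [184, 332]
  tips [168, 270] [147, 274] body [212, 334] [133, 351]
  tips [131, 286] [109, 286] body [160, 358] [80, 358]
10 rows shift [-9.700e+00  1.000e-02  1.388e+01] rot [-0.      0.1047 -0.    ]
  tips [110, 259] [88, 255] body [123, 336] [45, 319]
  tips [94, 229] [74, 220] body [91, 306] [18, 274]
  tips [85, 195] [68, 183] body [67, 271] [2, 224]
  tips [84, 161] [69, 145] body [50, 231] [-4, 171]
  tips [89, 127] [78, 108] body [41, 188] [1, 119]
8 rows shift [ 0.    0.21 13.75] rot [ 0. -0.  0.]
```

Stone stands plumb on its own. Move over it to the smooth side.

send_rows:
  xyz:
    - [-18, 0, -4.2]
    - [-18, 0, -4.2]
    - [-18, 0, -4.2]
    - [-18, 0, -4.2]
    - [-18, 0, -4.2]
    - [-18, 0, -4.2]
    - [-18, 0, -4.2]
    - [-18, 0, -4.2]
    - [-18, 0, -4.2]
    - [-18, 0, -4.2]
  rot:
    - [-0.001, 0.1043, -0.0018]
    - [-0.001, 0.1043, -0.0018]
    - [-0.001, 0.1043, -0.0018]
    - [-0.001, 0.1043, -0.0018]
    - [-0.001, 0.1043, -0.0018]
    - [-0.001, 0.1043, -0.0018]
    - [-0.001, 0.1043, -0.0018]
    - [-0.001, 0.1043, -0.0018]
    - [-0.001, 0.1043, -0.0018]
    - [-0.001, 0.1043, -0.0018]

```text
time: 16.03
tool_pos: [0.4696, 0.1177, 0.2708]
eef_rot: [0.702, 0.713, 0.002, -0.0]
ft_force: [0.1, -0.3, -0.2]
opening: 0.07
finger_force: 0.0
```

send_rows:
  xyz:
    - [-9.7, 0, 13.9]
    - [-9.7, 0, 13.9]
    - [-9.7, 0, 13.9]
    - [-9.7, 0, 13.9]
    - [-9.7, 0, 13.9]
    - [-9.7, 0, 13.9]
    - [-9.7, 0, 13.9]
    - [-9.7, 0, 13.9]
    - [-9.7, 0, 13.9]
    - [-9.7, 0, 13.9]
  rot:
    - [0, 0.1047, 0]
    - [0, 0.1047, 0]
    - [0, 0.1047, 0]
    - [0, 0.1047, 0]
    - [0, 0.1047, 0]
    - [0, 0.1047, 0]
    - [0, 0.1047, 0]
    - [0, 0.1047, 0]
    - [0, 0.1047, 0]
    - [0, 0.1047, 0]

```text
time: 16.87
tool_pos: [0.4697, 0.0949, 0.1086]
eef_rot: [0.609, 0.616, 0.352, -0.356]
ft_force: [-0.3, 0.5, -0.1]
opening: 0.0702
finger_force: 0.0
```

send_rows:
  xyz:
    - [0, 0, 0]
    - [0, 0, 0]
  rot:
    - [0, 0, 0]
    - [0, 0, 0]

```text
time: 17.03
tool_pos: [0.4677, 0.096, 0.106]
eef_rot: [0.611, 0.614, 0.348, -0.36]
ft_force: [0.8, 0.4, 0.7]
opening: 0.07
finger_force: 0.0
```

```bash
python3 - <<'E'
from h import *
p,P=cam("wrist"); T=now(); print(T.round(2)); q=P*1000
m=(abs(q[...,0]-470)<45)&(q[...,1]>150)&(q[...,1]<162)&(q[...,2]>10)&(q[...,2]<130); k=q[m]
print(len(k),np.percentile(k,[1,50,99],axis=0).round(1))
print(get_state()["qpos"].round(2))
plan(pose([469.3,192.9,54.8],1,-60),9)
E
```

```text
[[-0.0000e+00  1.0000e+00 -1.0000e-02  4.6903e+02]
 [ 5.0000e-01  1.0000e-02  8.6000e-01  9.5980e+01]
 [ 8.6000e-01 -1.0000e-02 -5.0000e-01  1.0892e+02]
 [ 0.0000e+00  0.0000e+00  0.0000e+00  1.0000e+00]]
9832 [[446.3 156.8  12. ]
 [470.6 157.9  80. ]
 [494.8 161.1 119.5]]
[-0.51  0.6  -0.3   1.38  0.84  0.72]
9 rows shift [ 0.2   0.22 12.33] rot [ 0.      0.0003 -0.0007]
```

send_rows:
  xyz:
    - [0.2, 0.2, 14]
    - [0.2, 0.2, 14]
    - [0.2, 0.2, 14]
    - [0.2, 0.2, 14]
    - [0.2, 0.2, 14]
    - [0.2, 0.2, 14]
    - [0.2, 0.2, 13]
    - [0.2, 0.2, 9]
    - [0.2, 0, 5]
    - [0, 0, 0]
  rot:
    - [0, 0, 0]
    - [0, 0, 0]
    - [0, 0, 0]
    - [0, 0, 0]
    - [0, 0, 0]
    - [0, 0, 0]
    - [0, 0, 0]
    - [0, 0, 0]
    - [0, 0, 0]
    - [0, 0, 0]

```text
time: 17.92
tool_pos: [0.4706, 0.1939, 0.0587]
eef_rot: [0.607, 0.62, 0.35, -0.353]
ft_force: [-0.4, 0.6, 0.5]
opening: 0.0699
finger_force: 0.0
```

send_rows:
  xyz:
    - [0, 0, 0]
    - [0, 0, 0]
    - [0, 0, 0]
    - [0, 0, 0]
    - [0, 0, 0]
  rot:
    - [0, 0, 0]
    - [0, 0, 0]
    - [0, 0, 0]
    - [0, 0, 0]
    - [0, 0, 0]
  fingers: 35
  newtons: 90

```text
time: 18.33
tool_pos: [0.4707, 0.1925, 0.0576]
eef_rot: [0.609, 0.616, 0.351, -0.356]
ft_force: [-3.8, -4.4, 12.2]
opening: 0.0487
finger_force: 90.6
```

```bash
python3 face.py; python3 - <<'E'
from h import *
T=now(); print(T.round(2)); s=get_state(); print(s["ft_force"])
# stone object frame: columns along world now: length axis (down end->?), smooth normal = -Y
S0=np.eye(4); S0[:3,:3]=R.from_euler('x',-90,degrees=True).as_matrix(); S0[:3,3]=[470,170,60]
G=np.linalg.inv(S0)@T; np.save("G2.npy",G)
def fl(p): 
    S=np.eye(4); S[:3,:3]=R.from_euler('z',3,degrees=True).as_matrix()@R.from_euler('x',-180,degrees=True).as_matrix(); S[:3,3]=p; return S
S1=S0.copy(); S1[2,3]=120
a=plan(S1@G,4); b=plan(fl([500,50,150])@G,16,a); c=plan(fl([545,-168,120])@G,10,b); d=plan(fl([545,-168,50])@G,6,c)
for t in (b,c,d):
    f=lambda x,z:(t@[x,0,z,1])[1:3].round().astype(int).tolist(); print(t[:3,3].round(1),"tips",f(11,-16),f(-11,-16),"body",f(40,-88),f(-40,-88))
E
```

```text
36 Y face slope x,z deg [1.01 1.48] Y at x469,z50 156.72831375916203
[[-1.0000e-02  1.0000e+00 -1.0000e-02  4.7071e+02]
 [ 5.0000e-01  1.0000e-02  8.7000e-01  1.9246e+02]
 [ 8.7000e-01 -0.0000e+00 -5.0000e-01  5.7550e+01]
 [ 0.0000e+00  0.0000e+00  0.0000e+00  1.0000e+00]]
[-3.92061924 -4.47931707 13.2623017 ]
4 rows shift [12.98 -0.02 -7.51] rot [0. 0. 0.]
16 rows shift [-9.42  1.58 -3.75] rot [ 0.0014 -0.0982 -0.0024]
10 rows shift [-17.56   3.42  13.58] rot [ 0. -0.  0.]
6 rows shift [ 5.84  0.14 10.1 ] rot [ 0. -0.  0.]
[500.8  47.6 127.5] tips [65, 136] [46, 147] body [126, 184] [57, 224]
[ 545.8 -170.4   97.5] tips [-153, 106] [-172, 117] body [-92, 154] [-161, 194]
[ 545.8 -170.4   27.5] tips [-153, 36] [-172, 47] body [-92, 84] [-161, 124]Traceback (most recent call last):
  File "face.py", line 10, in <module>
    if __name__=="__main__": face()
                             ~~~~^^
  File "face.py", line 9, in face
    w=z[(z[:,2]>25)&(z[:,2]<65)]; print("x range",np.percentile(w[:,0],[1,99]).round(1),"zmin,max",np.percentile(z[:,2],[1,99]).round(1))
                                                  ~~~~~~~~~~~~~^^^^^^^^^^^^^^^
    return _quantile_unchecked(
        a, q, axis, out, overwrite_input, method, keepdims, weights)
    return _ureduce(a,
                    func=_quantile_ureduce_func,
    ...<5 lines>...
                    overwrite_input=overwrite_input,
                    method=method)
    r = func(a, **kwargs)
    result = _quantile(arr,
                       quantiles=q,
    ...<2 lines>...
                       out=out,
                       weights=wgt)
    slices_having_nans = np.isnan(arr[-1, ...])
                                  ~~~^^^^^^^^^
IndexError: index -1 is out of bounds for axis 0 with size 0
```

send_rows:
  xyz:
    - [13, 0, -7.5]
    - [13, 0, -7.5]
    - [13, 0, -7.5]
    - [13, 0, -7.5]
    - [0, 0, 0]
  rot:
    - [0, 0, 0]
    - [0, 0, 0]
    - [0, 0, 0]
    - [0, 0, 0]
    - [0, 0, 0]

```text
time: 18.8
tool_pos: [0.4712, 0.1922, 0.1172]
eef_rot: [0.609, 0.618, 0.35, -0.354]
ft_force: [0.3, -0.2, -3.8]
opening: 0.0487
finger_force: 93.6
```

send_rows:
  xyz:
    - [-9.4, 1.6, -3.8]
    - [-9.4, 1.6, -3.8]
    - [-9.4, 1.6, -3.8]
    - [-9.4, 1.6, -3.8]
    - [-9.4, 1.6, -3.8]
    - [-9.4, 1.6, -3.8]
    - [-9.4, 1.6, -3.8]
    - [-9.4, 1.6, -3.8]
  rot:
    - [0.0014, -0.0982, -0.0024]
    - [0.0014, -0.0982, -0.0024]
    - [0.0014, -0.0982, -0.0024]
    - [0.0014, -0.0982, -0.0024]
    - [0.0014, -0.0982, -0.0024]
    - [0.0014, -0.0982, -0.0024]
    - [0.0014, -0.0982, -0.0024]
    - [0.0014, -0.0982, -0.0024]

```text
time: 19.47
tool_pos: [0.4844, 0.1171, 0.0903]
eef_rot: [0.689, 0.714, 0.088, -0.091]
ft_force: [0.5, 0.3, -4.8]
opening: 0.0484
finger_force: 93.3
```

send_rows:
  xyz:
    - [-9.4, 1.6, -3.8]
    - [-9.4, 1.6, -3.8]
    - [-9.4, 1.6, -3.8]
    - [-9.4, 1.6, -3.8]
    - [-9.4, 1.6, -3.8]
    - [-9.4, 1.6, -3.8]
    - [-9.4, 1.6, -3.8]
    - [-9.4, 1.6, -3.8]
    - [0, 0, 0]
    - [0, 0, 0]
  rot:
    - [0.0014, -0.0982, -0.0024]
    - [0.0014, -0.0982, -0.0024]
    - [0.0014, -0.0982, -0.0024]
    - [0.0014, -0.0982, -0.0024]
    - [0.0014, -0.0982, -0.0024]
    - [0.0014, -0.0982, -0.0024]
    - [0.0014, -0.0982, -0.0024]
    - [0.0014, -0.0982, -0.0024]
    - [0, 0, 0]
    - [0, 0, 0]

```text
time: 20.3
tool_pos: [0.5, 0.0495, 0.1245]
eef_rot: [0.662, 0.703, -0.184, 0.183]
ft_force: [0.2, -0.3, -4.7]
opening: 0.0488
finger_force: 93.4
```

```bash
cat > st.py <<'E'
from h import *
import sys
def fl(p): 
    S=np.eye(4); S[:3,:3]=R.from_euler('z',3,degrees=True).as_matrix()@R.from_euler('x',-180,degrees=True).as_matrix(); S[:3,3]=p; return S
def look():
    T=now(); S=T@np.linalg.inv(np.load("G2.npy")); c=S[:3,3]; print("T",T[:3,3].round(1),"S est",c.round(1),"R",S[:3,:3].round(3).tolist(),get_state()["qpos"].round(2))
    p,P=cam("wrist"); q=P*1000
    m=(np.hypot(q[...,0]-c[0],q[...,1]-c[1])<75)&(abs(q[...,2]-c[2]-12.5)<9)&(abs(q[...,0]-c[0])<32)
    k=q[m]; A=np.c_[k[:,0]-c[0],k[:,1]-c[1],np.ones(len(k))]
    for _ in range(4):
        s=np.linalg.lstsq(A,k[:,2],rcond=None)[0]; r=abs(A@s-k[:,2]); A,k=A[r<2.5],k[r<2.5]
    print(len(k),"slopes deg x,y",np.degrees(s[:2]).round(2),"top z",s[2].round(1),cv2.minAreaRect(k[:,:2].astype(np.float32)),np.percentile(k,[1,99],axis=0).round(1)[:,:2].tolist())
    return S
E
python3 -c "
from st import *
look(); G=np.load('G2.npy'); plan(fl([545,-160,110])@G,10)"
```

```text
T [500.   49.5 124.5] S est [499.2  51.9 146.9] R [[0.998, 0.056, -0.004], [0.056, -0.998, 0.001], [-0.004, -0.001, -1.0]] [ 0.24  0.35 -0.25  1.09 -0.51  1.79]
24234 slopes deg x,y [-0.37 -0.27] top z 157.0 ((501.1578674316406, 52.61540603637695), (61.96046447753906, 120.16692352294922), 2.6035304069519043) [[475.0, -0.1], [525.3, 111.9]]
10 rows shift [-16.63   3.5   13.88] rot [-0.0001 -0.0001  0.0004]
```

The stone is level with its smooth face up. Measure the rubber bars in the open box before going in.

```bash
python3 - <<'E'
from h import *
for n in("top","scene"):
    p,P=cam(n); q=P*1000
    m=(abs(q[...,0]-545)<70)&(q[...,1]<-70)&(q[...,1]>-260)
    for lab,lo,hi in(("bars",19,30),("base",6,17)):
        k=q[m&(q[...,2]>lo)&(q[...,2]<hi)]
        if lab=="bars": k=k[(abs(k[:,0]-545)<35)&(k[:,1]>-225)]
        print(n,lab,len(k),np.percentile(k,[1,50,99],axis=0).round(1).tolist())
        if lab=="bars":
            for s in (1,-1):
                j=k[(k[:,1]+168)*s>0]; j=j[abs(j[:,1]+168)<45]
                if len(j)>8: print("  bar",len(j),cv2.minAreaRect(j[:,:2].astype(np.float32)),np.median(j[:,2]))
E
```

```text
top bars 174 [[523.6, -212.2, 19.1], [544.2, -148.7, 23.0], [564.1, -130.3, 28.2]]
  bar 87 ((542.6791381835938, -139.3684844970703), (38.89046096801758, 18.133644104003906), 2.534160852432251) 23.51483699728707
  bar 86 ((545.25146484375, -202.88710021972656), (39.01014709472656, 18.122268676757812), 2.270331382751465) 22.870898034540566
top base 2472 [[483.4, -255.3, 6.4], [541.9, -166.5, 11.0], [604.2, -73.4, 16.3]]
scene bars 156 [[518.8, -149.8, 19.7], [544.8, -139.8, 24.0], [564.5, -73.2, 28.0]]
  bar 141 ((544.4290771484375, -140.3426971435547), (40.18729019165039, 19.087474822998047), 0.9599675536155701) 23.95556510642427
scene base 2466 [[485.0, -243.5, 8.0], [553.8, -132.4, 12.0], [608.0, -71.0, 15.8]]
```

send_rows:
  xyz:
    - [-16.9, 3.5, 13.5]
    - [-16.9, 3.5, 13.5]
    - [-16.9, 3.5, 13.5]
    - [-16.9, 3.5, 13.5]
    - [-16.9, 3.5, 13.5]
    - [-16.9, 3.5, 13.5]
    - [-16.9, 3.5, 13.5]
    - [-16.9, 3.5, 13.5]
    - [-16.9, 3.5, 13.5]
    - [-16.9, 3.5, 13.5]
  rot:
    - [0, 0, 0]
    - [0, 0, 0]
    - [0, 0, 0]
    - [0, 0, 0]
    - [0, 0, 0]
    - [0, 0, 0]
    - [0, 0, 0]
    - [0, 0, 0]
    - [0, 0, 0]
    - [0, 0, 0]

```text
time: 21.28
tool_pos: [0.5461, -0.1652, 0.0941]
eef_rot: [0.664, 0.702, -0.183, 0.184]
ft_force: [0.6, 0.8, -4.8]
opening: 0.0484
finger_force: 93.6
```

send_rows:
  xyz:
    - [0, 0, 0]
    - [0, 0, 0]
  rot:
    - [0, 0, 0]
    - [0, 0, 0]

```text
time: 21.45
tool_pos: [0.5457, -0.165, 0.0939]
eef_rot: [0.664, 0.701, -0.183, 0.184]
ft_force: [-0.3, 0.6, -4.6]
opening: 0.0486
finger_force: 93.7
```

```bash
python3 - <<'E'
from st import *
look(); G=np.load('G2.npy')
p,P=cam("top"); q=P*1000; m=(abs(q[...,0]-545)<60)&(q[...,1]>-235)&(q[...,1]<-90)&(q[...,2]>90)&(q[...,2]<130); k=q[m]
print("top",len(k),np.percentile(k,[2,98],axis=0).round(1).tolist())
plan(fl([544.3,-172,46])@G,8)
E
```

```text
T [ 545.7 -165.    93.9] S est [ 544.9 -162.6  116.4] R [[0.999, 0.051, -0.001], [0.051, -0.999, -0.001], [-0.001, 0.001, -1.0]] [-0.16  0.33 -0.36  0.77 -0.51  1.32]
24197 slopes deg x,y [-0.18 -0.34] top z 126.4 ((544.6126708984375, -161.91563415527344), (63.387779235839844, 120.97846221923828), 0.07338036596775055) [[520.8, -214.5], [570.8, -102.6]]
top 612 [[516.4, -220.1, 115.5], [570.0, -145.2, 129.6]]
8 rows shift [ 3.25 -0.06  8.31] rot [-0.      0.0001  0.0002]
```

send_rows:
  xyz:
    - [3.1, -0.1, 7.8]
    - [3.1, -0.1, 7.8]
    - [3.1, -0.1, 7.8]
    - [3.1, -0.1, 7.8]
    - [3.1, -0.1, 7.8]
    - [3.1, -0.1, 7.8]
    - [3.1, -0.1, 7.8]
    - [3.1, -0.1, 7.8]
    - [0, 0, 0]
    - [0, 0, 0]
  rot:
    - [0, 0, 0]
    - [0, 0, 0]
    - [0, 0, 0]
    - [0, 0, 0]
    - [0, 0, 0]
    - [0, 0, 0]
    - [0, 0, 0]
    - [0, 0, 0]
    - [0, 0, 0]
    - [0, 0, 0]

```text
time: 22.38
tool_pos: [0.545, -0.1733, 0.0269]
eef_rot: [0.663, 0.702, -0.184, 0.184]
ft_force: [-1.1, -0.4, -4.0]
opening: 0.0484
finger_force: 93.9
```

```bash
python3 - <<'E'
from st import *
look(); print(get_state()["ft_force"])
for n in("top","scene"):
    p,P=cam(n); q=P*1000; m=(abs(q[...,0]-545)<60)&(q[...,1]>-236)&(q[...,1]<-90)&(q[...,2]>50)&(q[...,2]<68); k=q[m]
    print(n,len(k),np.percentile(k,[2,98],axis=0).round(1).tolist(),cv2.minAreaRect(k[:,:2].astype(np.float32)))
E
```

```text
T [ 545.  -173.3   26.9] S est [ 544.2 -170.8   49.3] R [[0.998, 0.055, -0.002], [0.055, -0.998, -0.002], [-0.002, 0.002, -1.0]] [-0.18  0.41 -0.44  0.6  -0.51  1.3 ]
24194 slopes deg x,y [-0.28 -0.41] top z 59.3 ((545.7203369140625, -169.823486328125), (61.96022415161133, 120.1846923828125), 2.1681509017944336) [[520.0, -222.6], [570.2, -110.8]]
[-0.50728642 -0.46895708 -4.21059556]
top 564 [[516.7, -229.7, 53.6], [569.8, -152.6, 65.3]] ((544.712158203125, -190.35272216796875), (75.77008056640625, 82.54108428955078), 1.8192436695098877)
scene 789 [[512.6, -193.9, 54.2], [581.6, -125.4, 66.1]] ((546.3159790039062, -161.9687957763672), (77.88264465332031, 72.77136993408203), 70.82897186279297)
```

send_rows:
  xyz:
    - [0, 0, 1.5]
    - [0.5, 0, 1.3]
    - [0.5, 0, 0.9]
    - [0.5, 0, 0.9]
    - [0.5, 0, 0.9]
    - [0.5, 0, 0.9]
    - [0.5, 0, 0.9]
    - [0, 0, 0]
    - [0, 0, 0]
  rot:
    - [0, 0, 0]
    - [0, 0, 0]
    - [0, 0, 0]
    - [0, 0, 0]
    - [0, 0, 0]
    - [0, 0, 0]
    - [0, 0, 0]
    - [0, 0, 0]
    - [0, 0, 0]

```text
time: 23.28
tool_pos: [0.5455, -0.1743, 0.0197]
eef_rot: [0.663, 0.702, -0.184, 0.184]
ft_force: [0.5, -0.0, -3.3]
opening: 0.0486
finger_force: 93.9
```

send_rows:
  xyz:
    - [0.4, 0, 0.7]
    - [0.4, 0, 0.7]
    - [0, 0, 0]
  rot:
    - [0, 0, 0]
    - [0, 0, 0]
    - [0, 0, 0]

```text
time: 23.53
tool_pos: [0.5455, -0.1743, 0.0181]
eef_rot: [0.663, 0.702, -0.184, 0.184]
ft_force: [-0.2, -0.8, -3.7]
opening: 0.0483
finger_force: 93.9
```

send_rows:
  xyz:
    - [0.3, 0, 0.5]
    - [0.3, 0, 0.5]
    - [0, 0, 0]
  rot:
    - [0, 0, 0]
    - [0, 0, 0]
    - [0, 0, 0]

```text
time: 23.78
tool_pos: [0.5454, -0.1743, 0.017]
eef_rot: [0.663, 0.702, -0.184, 0.184]
ft_force: [-0.4, 0.5, -4.8]
opening: 0.0485
finger_force: 93.9
```

send_rows:
  xyz:
    - [0.3, 0, 0.4]
    - [0, 0, 0]
    - [0, 0, 0]
  rot:
    - [0, 0, 0]
    - [0, 0, 0]
    - [0, 0, 0]

```text
time: 24.03
tool_pos: [0.5455, -0.1743, 0.0166]
eef_rot: [0.663, 0.702, -0.184, 0.185]
ft_force: [0.1, -0.0, -3.7]
opening: 0.0488
finger_force: 93.9
```

```bash
python3 - <<'E'
from st import *
look(); print(get_state()["ft_force"])
E
```

```text
T [ 545.5 -174.3   16.6] S est [ 544.7 -171.8   39. ] R [[0.998, 0.055, -0.001], [0.055, -0.998, -0.002], [-0.001, 0.002, -1.0]] [-0.18  0.42 -0.45  0.57 -0.51  1.3 ]
24204 slopes deg x,y [-0.2  -0.42] top z 49.0 ((546.137451171875, -170.75656127929688), (61.66740036010742, 119.54227447509766), 1.8812283277511597) [[520.5, -223.8], [570.7, -111.8]]
[-0.50950348 -0.29384978 -3.57629876]
```

send_rows:
  xyz:
    - [0.25, 0, 0.4]
    - [0.25, 0, 0.4]
    - [0, 0, 0]
  rot:
    - [0, 0, 0]
    - [0, 0, 0]
    - [0, 0, 0]

```text
time: 24.33
tool_pos: [0.5456, -0.1743, 0.0161]
eef_rot: [0.663, 0.702, -0.184, 0.185]
ft_force: [-1.2, 0.9, 0.6]
opening: 0.0483
finger_force: 94.7
```

send_rows:
  xyz:
    - [0.25, 0, 0.4]
    - [0, 0, 0]
    - [0, 0, 0]
  rot:
    - [0, 0, 0]
    - [0, 0, 0]
    - [0, 0, 0]

```text
time: 24.58
tool_pos: [0.5457, -0.1744, 0.0161]
eef_rot: [0.663, 0.702, -0.184, 0.185]
ft_force: [-3.3, 2.8, 5.7]
opening: 0.0485
finger_force: 95.3
```

Contact with the bars is gentle, at about 6 N net. Release and back off along the tool axis.

send_rows:
  xyz:
    - [0, 0, 0]
    - [0, 0, 0]
    - [0, 0, 0]
    - [0, 0, 0]
    - [0, 0, -8]
    - [0, 0, -25]
    - [0, 0, -35]
    - [0, 0, -35]
    - [0, 0, -20]
    - [0, 0, 0]
  rot:
    - [0, 0, 0]
    - [0, 0, 0]
    - [0, 0, 0]
    - [0, 0, 0]
    - [0, 0, 0]
    - [0, 0, 0]
    - [0, 0, 0]
    - [0, 0, 0]
    - [0, 0, 0]
    - [0, 0, 0]
  fingers: 66

```text
time: 25.42
tool_pos: [0.5467, -0.1109, 0.1267]
eef_rot: [0.663, 0.702, -0.181, 0.188]
ft_force: [0.7, -0.0, 0.3]
opening: 0.0664
finger_force: 0.0
```

```bash
python3 - <<'E'
from st import *
p,P=cam("wrist"); save("w4.png",p); q=P*1000
m=(abs(q[...,0]-545)<35)&(q[...,1]>-238)&(q[...,1]<-105)&(q[...,2]>43)&(q[...,2]<56); k=q[m]
A=np.c_[k[:,:2]-[545,-171],np.ones(len(k))]; s=np.linalg.lstsq(A,k[:,2],rcond=None)[0]
print(len(k),cv2.minAreaRect(k[:,:2].astype(np.float32)),"slope deg",np.degrees(s[:2]),"z",s[2],np.percentile(k,[1,99],axis=0).round(1).tolist())
print(now()[:3,3])
b=plan(pose([536.5,10,110],3,0),10); plan(pose([536.5,10,14],3,0),8,b)
E
```

```text
8853 ((546.2816162109375, -171.42391967773438), (50.15023422241211, 121.3062973022461), 1.953142523765564) slope deg [-0.07344928 -0.42679608] z 48.46200439991055 [[521.0, -228.4, 44.0], [570.6, -111.6, 49.7]]
[ 545.75197092 -111.47374186  124.46140083]
10 rows shift [12.22 -0.25 -2.12] rot [-0.0006  0.0527  0.0005]
8 rows shift [ 0. -0. 12.] rot [ 0.  0. -0.]
```

View pics/w4.png

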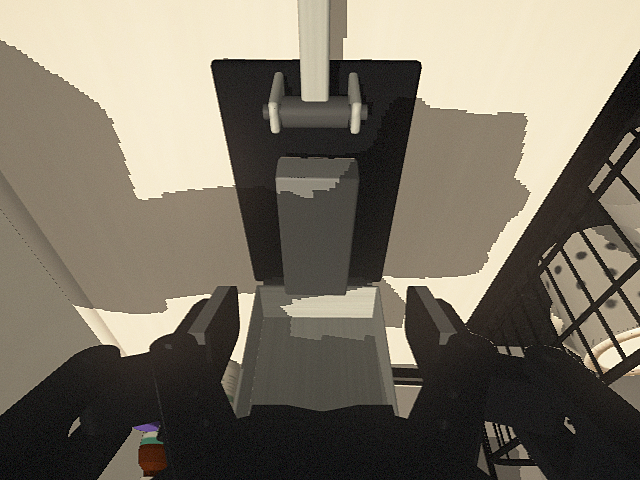

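The wrist view shows the stone centred on the base at (315,225), smooth side up, level and clear of the cheeks at (315,110). Back to the paddle.

send_rows:
  xyz:
    - [12.2, -0.3, -2.1]
    - [12.2, -0.3, -2.1]
    - [12.2, -0.3, -2.1]
    - [12.2, -0.3, -2.1]
    - [12.2, -0.3, -2.1]
    - [12.2, -0.3, -2.1]
    - [12.2, -0.3, -2.1]
    - [12.2, -0.3, -2.1]
    - [12.2, -0.3, -2.1]
    - [12.2, -0.3, -2.1]
  rot:
    - [-0.0006, 0.0527, 0.0005]
    - [-0.0006, 0.0527, 0.0005]
    - [-0.0006, 0.0527, 0.0005]
    - [-0.0006, 0.0527, 0.0005]
    - [-0.0006, 0.0527, 0.0005]
    - [-0.0006, 0.0527, 0.0005]
    - [-0.0006, 0.0527, 0.0005]
    - [-0.0006, 0.0527, 0.0005]
    - [-0.0006, 0.0527, 0.0005]
    - [-0.0006, 0.0527, 0.0005]
  fingers: 52

```text
time: 26.3
tool_pos: [0.5331, 0.009, 0.1058]
eef_rot: [0.689, 0.724, -0.002, -0.004]
ft_force: [1.0, -0.1, -0.3]
opening: 0.0518
finger_force: 0.0
```

send_rows:
  xyz:
    - [0, 0, 0]
    - [0, 0, 0]
  rot:
    - [0, 0, 0]
    - [0, 0, 0]

```text
time: 26.47
tool_pos: [0.5334, 0.0079, 0.1061]
eef_rot: [0.689, 0.724, -0.003, -0.002]
ft_force: [-0.1, -0.6, -0.5]
opening: 0.0518
finger_force: 0.0
```

```bash
python3 - <<'E'
from h import *
p,P=cam("wrist"); q=P*1000; m=(abs(q[...,0]-537)<30)&(q[...,1]>-12)&(q[...,1]<40)&(q[...,2]>38)&(q[...,2]<52); k=q[m]
print(len(k),np.percentile(k,[1,50,99],axis=0).round(1).tolist()); print(now().round(2)); plan(pose([536.5,9.5,14],3,0),8)
E
```

```text
2756 [[522.2, -11.3, 41.1], [536.8, 7.9, 45.8], [551.4, 23.7, 47.3]]
[[-5.0000e-02  1.0000e+00 -1.0000e-02  5.3351e+02]
 [ 1.0000e+00  5.0000e-02 -0.0000e+00  8.0200e+00]
 [-0.0000e+00 -1.0000e-02 -1.0000e+00  1.0614e+02]
 [ 0.0000e+00  0.0000e+00  0.0000e+00  1.0000e+00]]
8 rows shift [ 0.17  0.43 11.52] rot [-0.0009  0.0001 -0.0003]
```

send_rows:
  xyz:
    - [0, 0.4, 13]
    - [0, 0.4, 13]
    - [0, 0.4, 13]
    - [0, 0.4, 13]
    - [0, 0.4, 13]
    - [0, 0.4, 12]
    - [0, 0.2, 10]
    - [0, 0, 5]
    - [0, 0, 0]
  rot:
    - [0, 0, 0]
    - [0, 0, 0]
    - [0, 0, 0]
    - [0, 0, 0]
    - [0, 0, 0]
    - [0, 0, 0]
    - [0, 0, 0]
    - [0, 0, 0]
    - [0, 0, 0]

```text
time: 27.27
tool_pos: [0.5349, 0.0089, 0.0136]
eef_rot: [0.689, 0.725, -0.003, -0.003]
ft_force: [-0.7, 0.5, -0.2]
opening: 0.0517
finger_force: 0.0
```

send_rows:
  xyz:
    - [0, 0, 0]
    - [0, 0, 0]
    - [0, 0, 0]
    - [0, 0, 0]
    - [0, 0, 0]
  rot:
    - [0, 0, 0]
    - [0, 0, 0]
    - [0, 0, 0]
    - [0, 0, 0]
    - [0, 0, 0]
  fingers: 20
  newtons: 50

```text
time: 27.68
tool_pos: [0.5362, 0.0088, 0.0157]
eef_rot: [0.689, 0.725, -0.002, -0.002]
ft_force: [-1.6, -1.0, 6.0]
opening: 0.0286
finger_force: 49.9
```

send_rows:
  xyz:
    - [0, 0, -0.6]
    - [0, 0, -0.6]
    - [0, 0, -0.6]
    - [0, 0, -0.6]
    - [0, 0, -0.6]
    - [0, 0, -0.6]
    - [0, 0, -0.6]
    - [0, 0, -0.6]
    - [-0.1, 0, -0.6]
    - [-0.1, 0, -0.6]
  rot:
    - [0, 0, 0]
    - [0, 0, 0]
    - [0, 0, 0]
    - [0, 0, 0]
    - [0, 0, 0]
    - [0, 0, 0]
    - [0, 0, 0]
    - [0, 0, 0]
    - [0, 0, 0]
    - [0, 0, 0]

```text
time: 28.52
tool_pos: [0.536, 0.0086, 0.0208]
eef_rot: [0.689, 0.725, -0.002, -0.002]
ft_force: [2.9, -1.2, -10.7]
opening: 0.0285
finger_force: 50.4
```

send_rows:
  xyz:
    - [-0.07, 0, -0.6]
    - [-0.07, 0, -0.6]
    - [-0.07, 0, -0.6]
    - [-0.07, 0, -0.6]
    - [-0.07, 0, -0.6]
    - [-0.07, 0, -0.6]
    - [-0.07, 0, -0.6]
    - [-0.07, 0, -0.6]
    - [-0.07, 0, -0.6]
    - [-0.07, 0, -0.6]
  rot:
    - [0, 0, 0]
    - [0, 0, 0]
    - [0, 0, 0]
    - [0, 0, 0]
    - [0, 0, 0]
    - [0, 0, 0]
    - [0, 0, 0]
    - [0, 0, 0]
    - [0, 0, 0]
    - [0, 0, 0]

```text
time: 29.35
tool_pos: [0.5361, 0.0077, 0.0271]
eef_rot: [0.689, 0.725, -0.002, -0.002]
ft_force: [2.0, -4.5, -12.0]
opening: 0.0287
finger_force: 50.3
```

send_rows:
  xyz:
    - [-0.11, 0, -0.6]
    - [-0.11, 0, -0.6]
    - [-0.11, 0, -0.6]
    - [-0.11, 0, -0.6]
    - [-0.11, 0, -0.6]
    - [-0.11, 0, -0.6]
    - [-0.11, 0, -0.6]
    - [-0.11, 0, -0.6]
    - [-0.11, 0, -0.6]
    - [-0.11, 0, -0.6]
  rot:
    - [0, 0, 0]
    - [0, 0, 0]
    - [0, 0, 0]
    - [0, 0, 0]
    - [0, 0, 0]
    - [0, 0, 0]
    - [0, 0, 0]
    - [0, 0, 0]
    - [0, 0, 0]
    - [0, 0, 0]

```text
time: 30.18
tool_pos: [0.5361, 0.0066, 0.033]
eef_rot: [0.689, 0.725, -0.002, -0.002]
ft_force: [1.4, -5.1, -10.4]
opening: 0.0288
finger_force: 50.4
```

send_rows:
  xyz:
    - [-0.16, 0, -0.58]
    - [-0.16, 0, -0.58]
    - [-0.16, 0, -0.58]
    - [-0.16, 0, -0.58]
    - [-0.16, 0, -0.58]
    - [-0.16, 0, -0.58]
    - [-0.16, 0, -0.58]
    - [-0.16, 0, -0.58]
    - [-0.16, 0, -0.58]
    - [-0.16, 0, -0.58]
  rot:
    - [0, 0, 0]
    - [0, 0, 0]
    - [0, 0, 0]
    - [0, 0, 0]
    - [0, 0, 0]
    - [0, 0, 0]
    - [0, 0, 0]
    - [0, 0, 0]
    - [0, 0, 0]
    - [0, 0, 0]

```text
time: 31.02
tool_pos: [0.5362, 0.005, 0.0388]
eef_rot: [0.689, 0.725, -0.002, -0.002]
ft_force: [0.5, -4.6, -10.8]
opening: 0.0288
finger_force: 50.2
```

send_rows:
  xyz:
    - [-0.21, 0, -0.57]
    - [-0.21, 0, -0.57]
    - [-0.21, 0, -0.57]
    - [-0.21, 0, -0.57]
    - [-0.21, 0, -0.57]
    - [-0.21, 0, -0.57]
    - [-0.21, 0, -0.57]
    - [-0.21, 0, -0.57]
    - [-0.21, 0, -0.57]
    - [-0.21, 0, -0.57]
  rot:
    - [0, 0, 0]
    - [0, 0, 0]
    - [0, 0, 0]
    - [0, 0, 0]
    - [0, 0, 0]
    - [0, 0, 0]
    - [0, 0, 0]
    - [0, 0, 0]
    - [0, 0, 0]
    - [0, 0, 0]

```text
time: 31.85
tool_pos: [0.5364, 0.0031, 0.0445]
eef_rot: [0.689, 0.725, -0.002, -0.002]
ft_force: [1.6, -4.5, -11.8]
opening: 0.0284
finger_force: 50.3
```

send_rows:
  xyz:
    - [-0.24, 0, -0.55]
    - [-0.24, 0, -0.55]
    - [-0.24, 0, -0.55]
    - [-0.24, 0, -0.55]
    - [-0.24, 0, -0.55]
    - [-0.24, 0, -0.55]
    - [-0.24, 0, -0.55]
    - [-0.24, 0, -0.55]
    - [0, 0, 0]
    - [0, 0, 0]
  rot:
    - [0, 0, 0]
    - [0, 0, 0]
    - [0, 0, 0]
    - [0, 0, 0]
    - [0, 0, 0]
    - [0, 0, 0]
    - [0, 0, 0]
    - [0, 0, 0]
    - [0, 0, 0]
    - [0, 0, 0]

```text
time: 32.68
tool_pos: [0.5365, 0.0012, 0.049]
eef_rot: [0.689, 0.725, -0.002, -0.002]
ft_force: [0.0, -5.2, -9.2]
opening: 0.0287
finger_force: 50.3
```

```bash
cat > lid.py <<'E'
from h import *
print(get_state()["ft_force"].round(1),now()[:3,3].round(1))
for n in("top","scene"):
    p,P=cam(n); q=P*1000
    m=(abs(q[...,0]-545)<45)&(q[...,1]<-100)&(q[...,1]>-245)&(q[...,2]>40)&(q[...,2]<140); k=q[m]
    s=np.polyfit(k[:,1]+257,k[:,2],1); print(n,len(k),"lid angle",np.arctan(s[0]).round(4),"z",np.median(k[:,2]).round(1))
    if n=="scene": save("s%d.png"%int(get_state()["time"]*100),p[150:420,180:420],2)
E
python3 lid.py
```

```text
[ 0.  -5.2 -9.2] [536.5   1.2  49. ]
top 1812 lid angle 0.2188 z 82.1
scene 2967 lid angle 0.2328 z 81.4
```

send_rows:
  xyz:
    - [-0.24, 0, -0.5]
    - [-0.24, 0, -0.5]
    - [-0.24, 0, -0.5]
    - [-0.24, 0, -0.5]
    - [-0.24, 0, -0.5]
    - [-0.24, 0, -0.5]
    - [-0.24, 0, -0.5]
    - [-0.24, 0, -0.5]
    - [-0.24, 0, -0.5]
    - [-0.24, 0, -0.5]
  rot:
    - [0, 0, 0]
    - [0, 0, 0]
    - [0, 0, 0]
    - [0, 0, 0]
    - [0, 0, 0]
    - [0, 0, 0]
    - [0, 0, 0]
    - [0, 0, 0]
    - [0, 0, 0]
    - [0, 0, 0]

```text
time: 33.62
tool_pos: [0.5366, -0.0012, 0.0539]
eef_rot: [0.689, 0.725, -0.002, -0.002]
ft_force: [-0.3, -5.3, -11.9]
opening: 0.0288
finger_force: 50.3
```

send_rows:
  xyz:
    - [-0.2, 0, -0.4]
    - [-0.2, 0, -0.4]
    - [-0.2, 0, -0.4]
    - [-0.2, 0, -0.4]
    - [0, 0, 0]
    - [0, 0, 0]
  rot:
    - [0, 0, 0]
    - [0, 0, 0]
    - [0, 0, 0]
    - [0, 0, 0]
    - [0, 0, 0]
    - [0, 0, 0]

```text
time: 34.12
tool_pos: [0.5366, -0.0019, 0.0551]
eef_rot: [0.689, 0.725, -0.002, -0.002]
ft_force: [1.7, -5.5, -15.6]
opening: 0.0286
finger_force: 50.7
```

```bash
python3 lid.py
```

```text
[  1.7  -5.5 -15.6] [536.6  -1.9  55.1]
top 1789 lid angle -0.0002 z 60.0
scene 2735 lid angle -0.0005 z 61.1
```

The lid reads 0.000 and z matches the closed height measured at the start. One small firm push against the stop, relax, then release and rise.

send_rows:
  xyz:
    - [-0.2, 0, -0.5]
    - [-0.2, 0, -0.5]
    - [0, 0, 0]
    - [0, 0, 0]
  rot:
    - [0, 0, 0]
    - [0, 0, 0]
    - [0, 0, 0]
    - [0, 0, 0]

```text
time: 34.55
tool_pos: [0.5365, -0.0019, 0.0552]
eef_rot: [0.689, 0.725, -0.002, -0.003]
ft_force: [4.3, -3.8, -23.1]
opening: 0.0287
finger_force: 51.6
```

send_rows:
  xyz:
    - [0.2, 0, 0.5]
    - [0.2, 0, 0.5]
    - [0, 0, 0]
  rot:
    - [0, 0, 0]
    - [0, 0, 0]
    - [0, 0, 0]

```text
time: 34.8
tool_pos: [0.5366, -0.0019, 0.0552]
eef_rot: [0.689, 0.725, -0.002, -0.002]
ft_force: [2.6, -4.3, -18.4]
opening: 0.0281
finger_force: 52.2
```

send_rows:
  xyz:
    - [0, 0, 0]
    - [0, 0, 0]
    - [0, 0, 0]
    - [0, 0, 0]
    - [0, 0, -10]
    - [0, 0, -30]
    - [0, 0, -35]
    - [0, 0, -35]
    - [0, 0, 0]
    - [0, 0, 0]
  rot:
    - [0, 0, 0]
    - [0, 0, 0]
    - [0, 0, 0]
    - [0, 0, 0]
    - [0, 0, 0]
    - [0, 0, 0]
    - [0, 0, 0]
    - [0, 0, 0]
    - [0, 0, 0]
    - [0, 0, 0]
  fingers: 60

```text
time: 35.63
tool_pos: [0.5398, -0.0021, 0.1693]
eef_rot: [0.689, 0.725, 0.0, 0.001]
ft_force: [-0.2, 0.1, -0.1]
opening: 0.06
finger_force: 0.0
```

```bash
python3 lid.py; python3 - <<'E'
from h import *
p,P=cam("wrist"); q=P*1000; m=(abs(q[...,0]-537)<12)&(q[...,1]>-15)&(q[...,1]<25)&(q[...,2]>60)&(q[...,2]<100); k=q[m]
s=np.polyfit(k[:,1],k[:,2],1); print("paddle slope rad",np.arctan(s[0]),"z at Y0",s[1])
E
```

```text
[-0.2  0.1 -0.1] [539.8  -2.1 169.3]
top 1743 lid angle 0.0027 z 60.0
scene 2727 lid angle -0.0013 z 61.1
paddle slope rad 0.3590803712324452 z at Y0 81.41638685681532
```

```bash
python3 -c "
from station import *
print(finish_job())"
```

```text
the job is handed in; nothing more can be done
None
```

The job is handed in at about 36 s on the robot clock: the stone lies grooved face down across the two bars, the lid reads shut (0.00 rad, same height as at the start), the lever is back up and the gripper is clear; I kept clear of the salt, garlic, bowl and mill but took no final picture to confirm they stayed put.

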